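# Load the sole plate and close the bench press

## Robot

A 6-joint arm with a two-finger parallel gripper is mounted at the origin on the work surface. World frame = base frame: x ahead of the robot, y to its left, z up, the work surface at z = 0. Lengths are in mm, angles in rad, forces in N, time in s.
With the tool pointing down it reaches from about 300 to 875 mm from the base axis. Payload 6.4 kg.
Tool frame: the origin (TCP) lies between the finger pads; the fingertips stand 22 mm ahead of it and the grasp point (between the pads) lies 3 mm ahead of it; z points along the fingers, y is the direction in which the jaws open and shut (so a half turn about z gives the same grasp; the last joint's range is limited). The gripper opens to 88 mm and grips with 3 to 60 N. Pads are 18 mm wide; open, the fingers measure 123 mm over their backs; the gripper's body (75 mm by 187 mm) begins 45 mm behind the grasp point.
Start: joints at [-1.336, 0.181, 1.607, -0, 1.354, -0.206], TCP at [245.349, -520.043, 231.414] pointing down, gripper open.
Joint ranges: [-2.99, 2.99], [-0.89, 2.07], [0.3, 2.58], [-1.14, 4.28], [0, 2.63], [-3.12, 3.12]. Speed limits (rad/s): [2.57, 2.57, 3.01, 3.14, 3.14, 3.14].

## Interface

Orientations are given as a 3x3 rotation matrix whose columns are the frame's x, y, z axes.
In Python, from station import env gives the robot as it stands.
- The arm moves only by the tool jog_arm, never from a script. Its argument "motion" is a list of rows, each a list of 7 numbers: the shift along the tool's x, y, z in cm, then the turn, a rotation vector about the tool's x, y, z in rad, then the finger opening in cm, from 0 to 8.81. A call has exactly 8 rows; each row is the pose to reach, as a shift and turn from the pose commanded when the call began, along the tool's axes at that moment; what a row does not reach only later rows make up. A row lasts 1/10 s, in which the tool goes at most 50 mm and 8.59 degrees, less where a joint would pass 70% of its speed; a pose out of reach is approached as far as the arm can. A call with a gripper value outside its range is refused whole. The fingers move at their own pace and stop on an object; the grip force is fixed at half the most. Time passes only in rows, so rows that repeat a pose let the fingers close, or fill a call up. It gives the time, the measured TCP pose, the force and the opening at its end, in the units of the state.
- env.observe(): the state, without advancing time (a new reading comes with each control period).
- env.snapshot(name): name is "scene" or "top"; returns the picture (384x512x3 uint8, red, green, blue); there is no depth.
- env.get_calibration(name): a dict with "fx", "fy", "cx", "cy" (pixels), "pose" (4x4, takes a point from camera to world coordinates). Camera axes: x right, y down, z forward; pixel columns grow to the right and rows downward; lengths in mm; the calibration is good to about 2 mm. A picture is of the moment at which its call begins. get_calibration takes no time and is no camera call.
- env.finish_job(): hands the job in, once; it reports no verdict.
The state is a dict: "time": time; "joint_pos": joint angles; "joint_velocities": joint speeds; "tau": joint torques, N m; "tool_pos": TCP position; "orientation": TCP orientation; "contact_force": force on the tool from outside, world axes, zero at the start; "wrist_torque": the same for the moment, N m; "opening": finger opening in mm.
Only numpy, scipy, OpenCV 4.12 (cv2) and the standard library are available. Lean on these libraries where they do the work, as an engineer would, in place of code of your own. Each camera call takes 0.05 s, during which the arm holds its last target. There are 200 camera calls.

## Task

Lay the cork sole plate in the bed of the open bench press, between the guides, and press it down until it sits level and fully home on the bed. Only then lower the hinged cover all the way onto its stop, gently, not letting it drop, and let go. Leave the bottle, the jar and the spool where they stand, upright.

Things in the scene. Friction and masses are not known exactly. Their poses are not given: they have to be found in the camera images.
- press: Blue bench press fixed to the bench, base 166 (x) x 150 (y) x 32 mm. Origin: at bench height under the centre of its bed; +x runs from the front (knob side) to the hinge at the back, z up. Two black rubber stops for the cover (14 mm wide, tops 56 mm above the bench) at x = -68, y = +-60 mm.
- bed (a point): Centre of the black bed's top, 40 mm above the bench, axes as the press's; a seated plate's underside lies here. Aluminium guides 11 mm high leave the plate 4 mm play all round: end stops (40 mm wide) with inner faces at x = +-59 mm; side guides with inner faces at y = +-32 mm, only at x = +-40 to +-54 mm, so at the sides of the middle fingers have free room.
- lift_near_top (a point): Top centre of the front steel lift-out bar (12 x 44 mm, long in y, 30 mm in front of the bed's centre). It starts 5 to 8 mm proud of the bed, slides down flush under about 4 N and stays where pushed. A plate merely laid in rests on the two bars, above the bed.
- lift_far_top (a point): The same for the rear lift-out bar, 30 mm behind the bed's centre.
- plate: Loose flat cork-coloured sole plate, 110 (x) x 56 (y) x 12 mm, about 0.16 kg, starting flat on the bench. Origin: centre of its underside, z up through its thickness. In the press its long side lies along the press's x (either end first).
- cover (a joint): Angle of the press's aluminium cover (140 x 122 x 10 mm, 0.4 kg): 0 = level, on its stop; grows as it opens; 1.65 to 1.8 rad (just past upright) at the start. The hinge's friction holds it only near upright; lower down it falls if let go. Coming onto the stop faster than 0.6 rad/s (0.1 m/s at the knob) is a slam: even 3 mm of free drop there is too much.
- cover_hinge (a point): Middle of the cover's hinge axis, 74 mm behind the bed's centre and 56 mm above the bench; the axis runs along the press's y.
- cover_knob (a point): Centre of the red ball knob (32 mm diameter) on a steel stem at the middle of the cover's free edge, 180 mm from the hinge axis along the cover and 5 mm to its outer side; the ball's centre is 34 mm beyond the cover's edge. With the cover closed it is 61 mm above the bench, 106 mm in front of the bed's centre.
- glue: Bystander: white plastic bottle with a red cap, 54 mm diameter, 140 mm tall; origin under its base.
- jar: Bystander: amber jar with a steel lid, 64 mm diameter, 80 mm tall; origin under its base.
- spool: Bystander: blue spool lying flat, 80 mm diameter, 36 mm tall; origin under its base.
There are look-alikes about, which are no part of the job. Of the things like the plate, leave any that is red; of the rest the larger one is meant.

How it is judged:
By the outcome, as a careful person would: the job done as asked, in the order asked, and still so for the second after the job is handed in, with the robot touching nothing.
It also fails if it takes over 64 s, if anything falls off the work surface, if the arm or the gripper's body presses on something with over 40 N, if the wrist force passes 120 N, or if a joint passes its speed limit or range.

## Working session

There is one attempt and no reset: what is moved stays moved. The work goes in short steps, Python scripts to look and compute and a tool call to move; the robot and the scene stay as the last step left them, time stands still between calls to the robot, and variables do not carry over. Pictures are saved under pics/ and viewed, about 8 in all and at most 12, crops included, and the job is handed in when it is done.

Besides the shell and the picture viewer there is one more tool, called as name([rows], argument=value, ...), one row to a line, values as JSON. jog_arm: Moves the arm, as the interface text tells. Its arguments: {"type":"object","properties":{"motion":{"type":"array","items":{"type":"array","items":{"type":"number"}}}},"required":["motion"]}

```bash
mkdir -p pics; ls; python3 - <<'E'
from station import env
import cv2,json
for n in("scene","top"):
    cv2.imwrite(f"pics/{n}0.png",cv2.cvtColor(env.snapshot(n),cv2.COLOR_RGB2BGR))
    c=env.get_calibration(n);print(n,c)
s=env.observe();print(s)
E
```

```text
pics
scene {'fx': 401.00890305539826, 'fy': 401.00890305539826, 'cx': 259.86893682353286, 'cy': 188.1229545404742, 'pose': array([[-9.34060084e-01,  2.45086787e-01, -2.59738764e-01,
         7.73108538e+02],
       [ 3.56544949e-01,  5.98904543e-01, -7.17069765e-01,
         6.58196358e+02],
       [-2.01855991e-02, -7.62394789e-01, -6.46797284e-01,
         6.41216918e+02],
       [ 0.00000000e+00,  0.00000000e+00,  0.00000000e+00,
         1.00000000e+00]])}
top {'fx': 400.62611418620577, 'fy': 400.62611418620577, 'cx': 259.2040546578594, 'cy': 187.23776052224852, 'pose': array([[-2.27919769e-02, -9.90159052e-01,  1.38078154e-01,
         4.38400325e+02],
       [-9.99738929e-01,  2.23508035e-02, -4.74496627e-03,
         1.69925910e+01],
       [ 1.61211362e-03, -1.38150253e-01, -9.90409970e-01,
         1.05255555e+03],
       [ 0.00000000e+00,  0.00000000e+00,  0.00000000e+00,
         1.00000000e+00]])}
{'time': 0.1, 'joint_pos': array([-1.33631513e+00,  1.81433242e-01,  1.60787519e+00,  2.27998242e-05,
        1.35379327e+00, -2.06294459e-01]), 'joint_velocities': array([-0.00012348, -0.00111731, -0.00373574,  0.00109004,  0.00120714,
        0.00038139]), 'tau': array([ 8.71544180e-04, -4.34822237e+01, -3.42691934e+01,  7.04560359e-02,
        3.40216595e-02, -4.65005826e-05]), 'tool_pos': array([ 245.23156823, -519.55984799,  230.63494063]), 'orientation': array([[ 9.04423163e-01,  4.26636419e-01, -3.28953813e-04],
       [ 4.26636418e-01, -9.04422024e-01,  1.47292516e-03],
       [ 3.30890445e-04, -1.47249131e-03, -9.99998861e-01]]), 'contact_force': array([-0.42195032,  0.28410559, -0.08477233]), 'wrist_torque': array([-0.01047677,  0.04338337, -0.00187974]), 'opening': 88.05686057368933}
```

View pics/scene0.png

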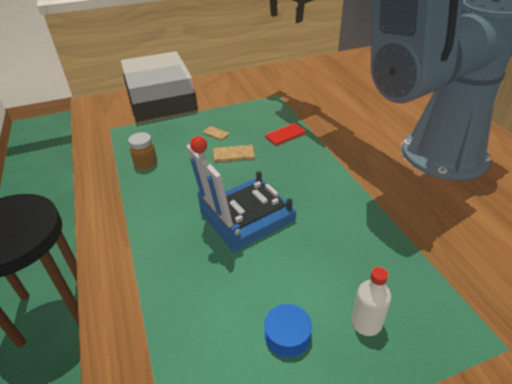

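View pics/top0.png

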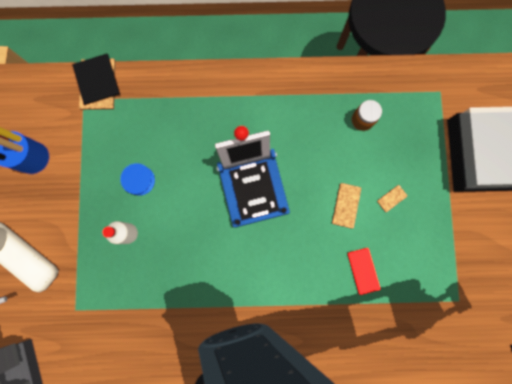

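The scene view shows the press open at (247,210) with its red knob at (199,145). The cork candidates are at (234,153) and (216,132), and a red one at (285,134). In the top view there is a larger cork plate at (347,205), a smaller one at (393,198) and a red one at (363,271). The larger cork plate fits the description: it isn't red and it's the bigger of the two. Next is an enlarged crop to confirm it, plus first measurements.

```bash
cat > h.py <<'E'
import numpy as np,cv2
from station import env
def snap(n,save=None):
    im=cv2.cvtColor(env.snapshot(n),cv2.COLOR_RGB2BGR)
    if save: cv2.imwrite(f"pics/{save}.png",im)
    return im
def proj(n,P):
    c=env.get_calibration(n);T=np.linalg.inv(c["pose"]);P=np.atleast_2d(P)
    q=P@T[:3,:3].T+T[:3,3]
    return np.c_[c["fx"]*q[:,0]/q[:,2]+c["cx"],c["fy"]*q[:,1]/q[:,2]+c["cy"]]
def back(n,uv,z):
    c=env.get_calibration(n);uv=np.atleast_2d(uv).astype(float)
    d=np.c_[(uv[:,0]-c["cx"])/c["fx"],(uv[:,1]-c["cy"])/c["fy"],np.ones(len(uv))]@c["pose"][:3,:3].T
    o=c["pose"][:3,3];return o+d*((z-o[2])/d[:,2])[:,None]
E
python3 - <<'E'
from h import *
t=cv2.imread("pics/top0.png");s=cv2.imread("pics/scene0.png")
hsv=cv2.cvtColor(t,cv2.COLOR_BGR2HSV)
m=cv2.inRange(hsv,(8,60,120),(28,255,255));m[:160]=0;m[240:]=0;m[:,:320]=0;m[:,420:]=0
for c in cv2.findContours(m,0,1)[0]:
    if cv2.contourArea(c)<100: continue
    W=back("top",c[:,0,:],12)
    r=cv2.minAreaRect(W[:,:2].astype(np.float32));print("cork",cv2.contourArea(c),r, cv2.boundingRect(c))
b=cv2.inRange(hsv,(100,120,60),(125,255,255));b[:,:200]=0;b[:,300:]=0;b[240:]=0;b[:140]=0
c=max(cv2.findContours(b,0,1)[0],key=cv2.contourArea)
print("press",cv2.minAreaRect(back("top",c[:,0,:],32)[:,:2].astype(np.float32)))
h=lambda im,x,y,w,hh,k:cv2.resize(im[y:y+hh,x:x+w],None,fx=k,fy=k,interpolation=cv2.INTER_CUBIC)
a=h(t,205,115,95,120,5);d=h(t,325,175,90,70,3.5)
out=np.zeros((600,800,3),np.uint8);out[:600,:475]=a;out[:245,480:795]=d;e=h(s,185,130,120,125,2.6);out[260:260+e.shape[0],480:480+e.shape[1]]=e
cv2.imwrite("pics/crop1.png",out)
E
```

```text
cork 362.5 ((546.90283203125, -333.7788391113281), (37.05253219604492, 73.52783203125), 34.70366668701172) (378, 186, 29, 26)
cork 848.5 ((531.3587036132812, -213.77432250976562), (56.659027099609375, 109.9552230834961), 75.60982513427734) (332, 183, 29, 45)
press ((580.5294799804688, 28.12824249267578), (172.2029266357422, 152.52053833007812), 12.7891206741333)
```

View pics/crop1.png

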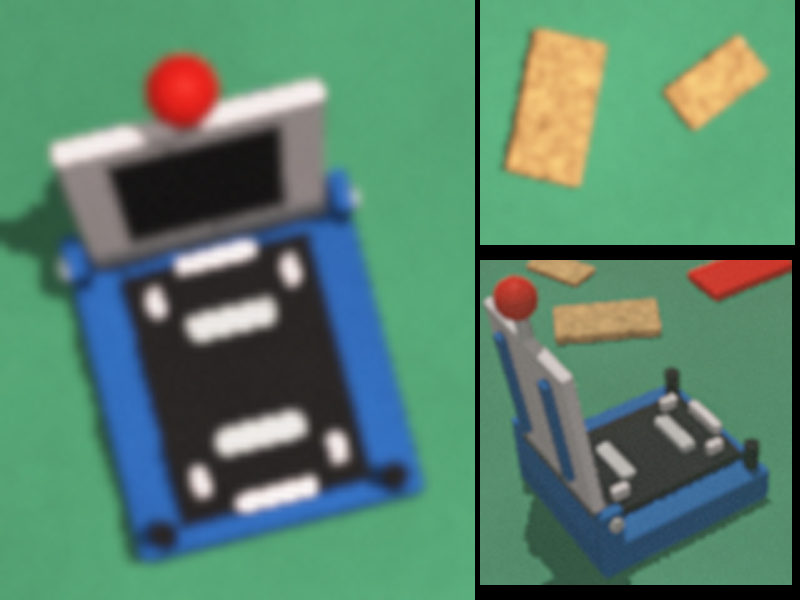

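The crop confirms it: the larger cork plate at top pixel (347,205) measures 110 × 57 mm. The press guides and lift-out bars show up as separate bright blobs. Next I'll fit the press pose to those blobs.

```bash
cat >> h.py <<'E'
def blobs(im):
    g=cv2.cvtColor(im,cv2.COLOR_BGR2HSV);k=5
    x,y,w,h=222,160,70,62
    roi=cv2.resize(im[y:y+h,x:x+w],None,fx=k,fy=k,interpolation=cv2.INTER_CUBIC)
    m=(roi.min(2)>115).astype(np.uint8)
    n,l,st,ce=cv2.connectedComponentsWithStats(m)
    return [((ce[i]+.5)/k-.5+[x,y],st[i,4]/25) for i in range(1,n) if st[i,4]>60]
E
python3 - <<'E'
from h import *
from scipy.optimize import least_squares
t=cv2.imread("pics/top0.png")
B=blobs(t)
for c,a in B: print(c.round(2),round(a,1),back("top",c,51).round(1)[0])
# model: side guides (top z51) and end stops; offsets beyond inner faces free
names=[(1,1,'s'),(1,-1,'s'),(-1,1,'s'),(-1,-1,'s'),(1,0,'e'),(-1,0,'e')]
def model(p):
    x,y,th,gs,ge=p;R=np.array([[np.cos(th),-np.sin(th)],[np.sin(th),np.cos(th)]])
    L=np.array([[a*47,b*(32+gs),49] if k=='s' else [a*(59+ge),0,49] for a,b,k in names])
    return np.c_[L[:,:2]@R.T+[x,y],L[:,2]]
C=np.array([c for c,a in B])
def res(p):
    q=proj("top",model(p));D=np.linalg.norm(q[:,None]-C[None],axis=2);j=D.argmin(1)
    return np.r_[(q-C[j]).ravel(),(p[3:]-5)*.1]
r=least_squares(res,[575,28,0.2,5,5],loss="soft_l1");print(r.x.round(3),r.fun.round(2))
p=r.x
c,s=np.cos(p[2]),np.sin(p[2]);W=lambda l:np.array([p[0]+c*l[0]-s*l[1],p[1]+s*l[0]+c*l[1],l[2]])
# checks
print("stops px scene/top",[proj(n,W([-68,sg*60,56])).round(1) for n in("scene","top") for sg in(1,-1)])
print("bars top px",proj("top",[W([30,0,46]),W([-30,0,46])]).round(1))
for a in(1.6,1.65,1.7,1.75,1.8):
    L=W([74-180*np.cos(a)+5*np.sin(a)*1,0,56+180*np.sin(a)+5*np.cos(a)]);print(a,L.round(1),proj("top",L).round(1),proj("scene",L).round(1))
for n in("top","scene"):
    im=cv2.imread(f"pics/{n}0.png");h=cv2.cvtColor(im,cv2.COLOR_BGR2HSV)
    m=((cv2.inRange(h,(0,150,80),(6,255,255))|cv2.inRange(h,(174,150,80),(180,255,255))))
    nn,l,st,ce=cv2.connectedComponentsWithStats(m);print(n,[(ce[i].round(1),st[i,4]) for i in range(1,nn) if st[i,4]>20])
# plate in scene
pc=[531.4,-213.8,12];print("plate top scene px",proj("scene",pc))
im=cv2.imread("pics/scene0.png");h=cv2.cvtColor(im,cv2.COLOR_BGR2HSV);m=cv2.inRange(h,(8,60,120),(28,255,255));m[:143]=0;m[165:]=0;m[:,:205]=0;m[:,265:]=0
cc=max(cv2.findContours(m,0,1)[0],key=cv2.contourArea);print(cv2.minAreaRect(back("scene",cc[:,0,:],8)[:,:2].astype(np.float32)))
E
```

```text
[225.61 162.21] 38.0 [644.3  96.2  51. ]
[247.67 165.89] 77.1 [633.5  40.3  51. ]
[262.68 168.45] 24.6 [626.    2.3  51. ]
[235.68 175.17] 23.9 [610.2  71.1  51. ]
[250.83 178.49] 107.4 [600.9  32.9  51. ]
[256.67 201.12] 111.2 [543.   19.4  51. ]
[271.99 203.92] 25.6 [535.  -18.9  51. ]
[244.67 210.86] 25.1 [519.2  49.9  51. ]
[260.   213.52] 80.0 [511.6  11.7  51. ]
[5.72869e+02 2.60790e+01 2.29000e-01 3.41900e+00 3.75000e+00] [-0.   -0.01  0.   -0.11  0.03  0.1   0.03  0.05  0.   -0.04 -0.06  0.01
 -0.16 -0.12]
stops px scene/top [array([[289. , 199.5]]), array([[258.3, 171.8]]), array([[237.1, 221.4]]), array([[283.8, 209.4]])]
bars top px [[250.9 178.3]
 [256.7 201.1]]
1.6 [654.9  45.2 235.8] [[242.8 139. ]] [[205.1 140.5]]
1.65 [663.7  47.2 235. ] [[241.7 135.1]] [[200.8 142.4]]
1.7 [672.4  49.2 233.9] [[240.7 131.2]] [[196.5 144.6]]
1.75 [681.   51.2 232.2] [[239.7 127.5]] [[192.2 147. ]]
1.8 [689.5  53.2 230.2] [[238.8 123.9]] [[188.  149.5]]
top [(array([240.9, 132.6]), np.int32(145)), (array([108.2, 231.6]), np.int32(98)), (array([363.4, 271.2]), np.int32(962))]
scene [(array([285. , 133.6]), np.int32(463)), (array([198.2, 144.1]), np.int32(195)), (array([379. , 275.4]), np.int32(222))]
plate top scene px [[233.34306117 150.85409644]]
((532.6349487304688, -211.11328125), (67.15558624267578, 110.64091491699219), 75.85163116455078)
```

Measurements:
- **Press:** at (572.9, 26.1), yaw 0.229 rad. The fit residual is 0.1 px or less, and the stop and bar projections agree.
- **Cover:** open about 1.68 rad.
- **Plate:** at (531.4, -213.8), long axis at -14.4°.

Next is a small helper that turns target poses into jog shifts.

```bash
cat > plan.py <<'E'
# tracks the commanded pose; usage: pl.rows(target list) prints tool-frame shifts (cm) & rotvecs; pl.did(row) updates
import numpy as np,json,os
from scipy.spatial.transform import Rotation as Ro
F="cmd.json"
def down(yaw,tilt=0,):  # tool x at yaw, z down; tilt about tool y
    R=np.array([[np.cos(yaw),np.sin(yaw),0],[np.sin(yaw),-np.cos(yaw),0],[0,0,-1.]]);return R@Ro.from_rotvec([0,tilt,0]).as_matrix()
def get():
    if not os.path.exists(F): return np.array([245.349,-520.043,231.414]),down(-1.336+np.pi/2+.206)
    d=json.load(open(F));return np.array(d["p"]),np.array(d["R"])
def did(row):
    p,R=get();p=p+R@np.array(row[:3])*10;R=R@Ro.from_rotvec(row[3:6]).as_matrix();json.dump(dict(p=p.tolist(),R=R.tolist()),open(F,"w"));print("cmd",p.round(1),"yaw",round(np.arctan2(R[1,0],R[0,0]),4))
def rows(*T):
    p,R=get()
    for q,Q in T: print((R.T@(np.array(q)-p)/10).round(2).tolist(),Ro.from_matrix(R.T@Q).as_rotvec().round(3).tolist())
PX,PY,TH=572.9,26.1,.229
def W(x,y,z): c,s=np.cos(TH),np.sin(TH);return np.array([PX+c*x-s*y,PY+s*x+c*y,z])
E
python3 - <<'E'
from plan import *
y=np.radians(-14.4)
rows(([488,-260,200],down(y)),([531.4,-213.8,120],down(y)))
E
```

```text
[33.04, -13.17, 3.14] [0.0, 0.0, 0.692]
[38.94, -15.49, 11.14] [0.0, 0.0, 0.692]
```

jog_arm([
  [4.1,-1.6,0.4,0,0,0.086,8.8],
  [8.3,-3.3,0.8,0,0,0.173,8.8],
  [12.4,-4.9,1.2,0,0,0.26,8.8],
  [16.5,-6.6,1.6,0,0,0.346,8.8],
  [20.6,-8.2,2.0,0,0,0.432,8.8],
  [24.8,-9.9,2.4,0,0,0.519,8.8],
  [29.0,-11.6,2.8,0,0,0.606,8.8],
  [33.0,-13.2,3.1,0,0,0.692,8.8],
])

```text
time: 0.9
tool_pos: [488.3, -257.9, 199.9]
orientation: [[0.968, -0.252, -0.001], [-0.252, -0.968, 0.001], [-0.001, -0.0, -1.0]]
contact_force: [0.4, -0.6, 0.2]
opening: 87.8
```

```bash
python3 - <<'E'
from plan import *
from station import env
did([33.0,-13.2,3.1,0,0,0.692]);s=env.observe();print(s["tool_pos"],s["time"],s["joint_pos"].round(2))
y=np.radians(-14.4)
rows(([531.4,-213.8,100],down(y)),([531.4,-213.8,60],down(y)),([531.4,-213.8,24.5],down(y)))
E
```

```text
cmd [ 487.5 -259.9  200.4] yaw -0.2512
[ 488.28934131 -257.93994605  199.85097898] 0.9 [-0.7   0.16  1.7   0.    1.29  1.12]
[3.11, -5.55, 10.04] [0.0, 0.0, 0.0]
[3.11, -5.55, 14.04] [0.0, 0.0, 0.0]
[3.11, -5.55, 17.59] [0.0, 0.0, 0.0]
```

jog_arm([
  [0.8,-1.4,2.5,0,0,0,8.8],
  [1.6,-2.8,5.0,0,0,0,8.8],
  [2.4,-4.2,7.5,0,0,0,8.8],
  [3.1,-5.6,10.0,0,0,0,8.8],
  [3.1,-5.6,12.5,0,0,0,8.8],
  [3.1,-5.6,15.0,0,0,0,8.8],
  [3.1,-5.6,16.5,0,0,0,8.8],
  [3.1,-5.6,17.5,0,0,0,8.8],
])

```text
time: 1.7
tool_pos: [530.7, -212.9, 23.9]
orientation: [[0.969, -0.249, -0.002], [-0.249, -0.969, 0.001], [-0.002, -0.001, -1.0]]
contact_force: [0.4, -0.0, 0.4]
opening: 88.0
```

```bash
python3 - <<'E'
from plan import *
from station import env
did([3.1,-5.6,17.5,0,0,0]);s=env.observe();print(s["tool_pos"],s["time"],s["contact_force"])
E
```

```text
cmd [ 531.4 -213.3   25.4] yaw -0.2512
[ 530.66792874 -212.86245458   23.88730417] 1.7 [ 0.36511998 -0.04122306  0.41410393]
```

jog_arm([
  [0,0,0,0,0,0,4.5],
  [0,0,0,0,0,0,4.5],
  [0,0,0,0,0,0,4.5],
  [0,0,0,0,0,0,4.5],
  [0,0,0,0,0,0,4.5],
  [0,0,0,0,0,0,4.5],
  [0,0,0,0,0,0,4.5],
  [0,0,-0.5,0,0,0,4.5],
])

```text
time: 2.5
tool_pos: [530.9, -213.0, 30.0]
orientation: [[0.969, -0.249, -0.001], [-0.249, -0.969, 0.001], [-0.001, -0.0, -1.0]]
contact_force: [1.1, -0.1, 0.6]
opening: 44.7
```

```bash
python3 - <<'E'
from plan import *
from station import env
did([0,0,-.5,0,0,0]);s=env.observe();print(s["tool_pos"],s["time"],s["contact_force"],s["opening"])
y=np.radians(-14.4)
rows(([531.4,-213.3,125],down(y)),(W(-10,-90,125),down((y+TH)/2)),(W(0,0,125),down(TH)))
E
```

```text
cmd [ 531.4 -213.3   30.4] yaw -0.2512
[ 530.8976201  -212.97362597   29.97299522] 2.5 [ 1.06736116 -0.1015422   0.57699245] 44.72696372245417
[-0.0, -0.0, -9.46] [0.0, 0.0, 0.0]
[1.34, -15.78, -9.46] [0.0, 0.0, -0.24]
[-1.93, -24.22, -9.46] [0.0, 0.0, -0.48]
```

The opening is 44.7 mm where a held plate would give 56, so the grasp isn't right. I'll look before moving on.

```bash
python3 - <<'E'
from h import *
t=snap("top","top1");s=snap("scene","scene1")
k=lambda im,x,y,w,hh,f:cv2.resize(im[y:y+hh,x:x+w],None,fx=f,fy=f,interpolation=cv2.INTER_CUBIC)
out=np.zeros((450,800,3),np.uint8);out[:,:400]=k(t,300,150,100,112,4)[:450,:400].copy() if 0 else cv2.resize(t[150:262,300:400],(400,450));out[:,400:]=cv2.resize(s[80:192,180:280],(400,450))
cv2.imwrite("pics/crop2.png",out)
print(proj("top",[530.9,-213,8]),proj("scene",[530.9,-213,8]))
E
```

```text
[[345.61914664 205.41788082]] [[233.69933683 152.17181927]]
```

View pics/crop2.png

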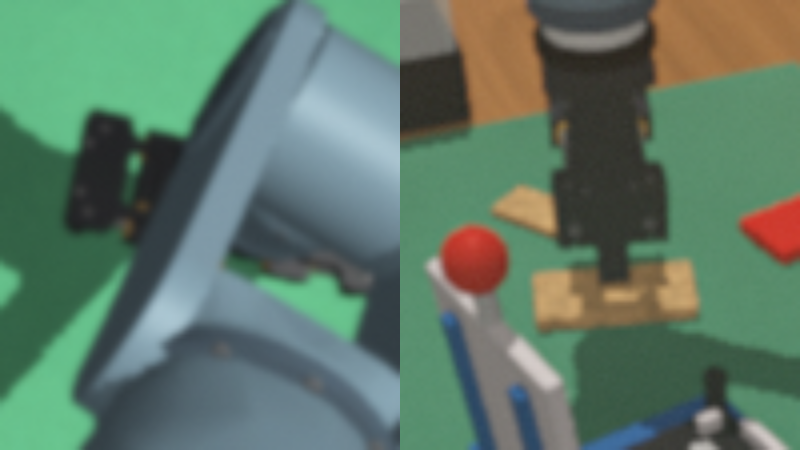

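The gripper is over the plate, but whether the fingers actually straddle it isn't clear. I'll overlay the expected outlines to decide.

```bash
python3 - <<'E'
from h import *
from station import env
s=cv2.imread("pics/scene1.png");o=cv2.imread("pics/scene0.png")
x0,y0,w,h,k=205,125,65,50,12
def big(im): return cv2.resize(im[y0:y0+h,x0:x0+w],(400,308*1),interpolation=cv2.INTER_CUBIC)
f=400/w
a,b,ov=big(s),big(o),big(s)
R=env.observe()["orientation"];p=env.observe()["tool_pos"]
px=lambda P:((proj("scene",P)-[x0,y0]+.5)*f).astype(int)
def box(im,c,X,Y,z0,z1,hx,hy,col):
    for z in(z0,z1):
        P=[[*(np.array(c)+X*sx*hx+Y*sy*hy),z] for sx,sy in((1,1),(1,-1),(-1,-1),(-1,1))];cv2.polylines(im,[px(np.array(P))],True,col,1)
X,Y=R[:2,0],R[:2,1]
box(b,[531.4,-213.8],X,Y,0,12,55,28,(255,0,0))
box(ov,[531.4,-213.8],X,Y,0,12,55,28,(255,0,0))
for sg in(1,-1):
    box(ov,p[:2]+Y*sg*(22.4+8.75),X,Y,p[2]-22,p[2],9,8.75,(0,0,255))
    
out=np.zeros((616,800,3),np.uint8);out[:308,:400]=a;out[:308,400:]=b;out[308:,:400]=ov
d=cv2.imread("pics/top1.png");out[308:,400:]=cv2.resize(d[165:165+62,310:390],(400,308))
cv2.imwrite("pics/crop3.png",out[:600])
print(env.observe()["opening"],env.observe()["contact_force"])
E
```

```text
44.90086288547629 [ 0.50902874 -0.05526045  0.31262308]
```

View pics/crop3.png

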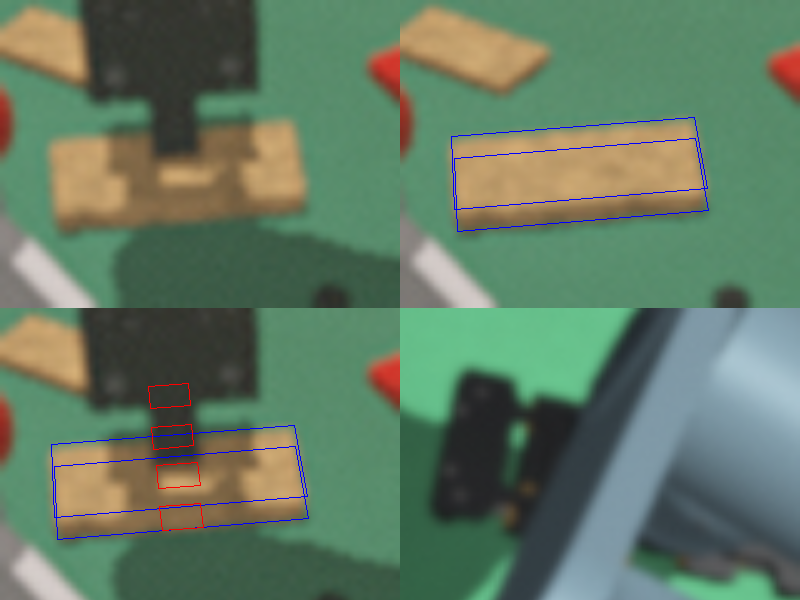

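```bash
python3 - <<'E'
from h import *
s0=cv2.imread("pics/scene0.png");s1=cv2.imread("pics/scene1.png")
R=np.array([[.9044,.4266,0],[.4266,-.9044,0],[0,0,-1.]]);p=np.array([245.2,-519.6,230.6])
for sg in(1,-1):
  for dz in(22,-42): print("start finger",sg,dz,proj("scene",p+R@[0,sg*52.8,dz]).round(1))
print("body ends",proj("scene",[p+R@[0,s*93,-42] for s in(1,-1)]).round(1))
R=np.array([[.969,-.249,0],[-.249,-.969,0],[0,0,-1.]]);p=np.array([530.9,-213,30.])
for sg in(1,-1):
  print("now tip inner/outer",sg,proj("scene",[p+R@[0,sg*22.4,22],p+R@[0,sg*40,22]]).round(1), "body corner",proj("scene",[p+R@[sx*37,sg*93,-42] for sx in(1,-1)]).round(1))
out=np.zeros((600,800,3),np.uint8)
out[:300,:400]=cv2.resize(s0[0:45,250:310],(400,300),interpolation=2)
out[300:,:400]=cv2.resize(s1[100:160,200:280],(400,300),interpolation=2)
out[:600,400:]=cv2.resize(s1[20:180,180:287],(400,600),interpolation=2)
cv2.imwrite("pics/crop4.png",out)
E
```

```text
start finger 1 22 [[273.5  24. ]]
start finger 1 -42 [[273.5   2.9]]
start finger -1 22 [[298.9  31.4]]
start finger -1 -42 [[299.8   9.6]]
body ends [[264.1   0.5]
 [310.5  12.3]]
now tip inner/outer 1 [[233.2 147.6]
 [232.8 144. ]] body corner [[217.  115.5]
 [243.3 113.5]]
now tip inner/outer -1 [[234.2 156.9]
 [234.7 160.8]] body corner [[219.4 153.7]
 [249.5 151.3]]
```

View pics/crop4.png

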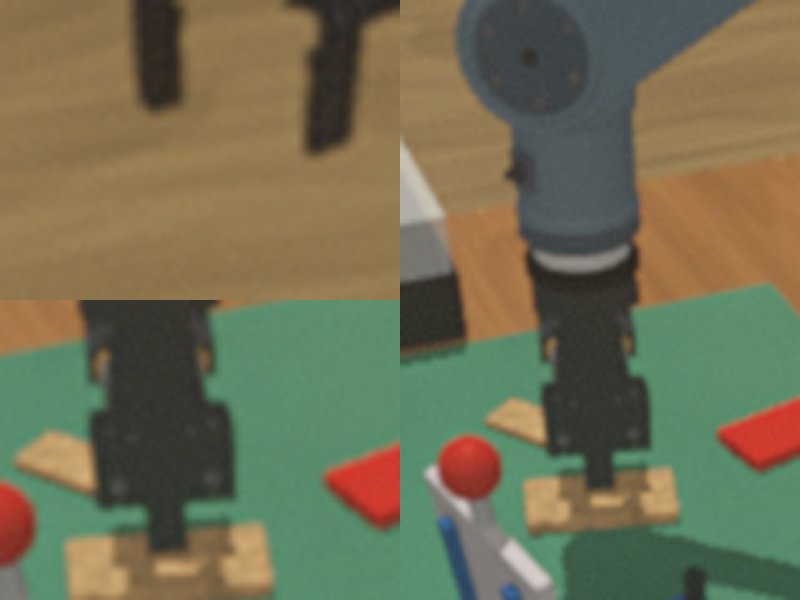

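Tip positions in both pictures come out about 8 px (roughly 25 mm) higher than the reported TCP implies. At the start they were at (273.7,15.7) and (299.5,22.5), where I predicted (273.5,24.0) and (298.9,31.4). So the fingertips sit about 25 mm above where the stated tool frame puts them, and the fingers closed above the plate, which hasn't moved. I'll open, go lower in small steps and watch the force.

jog_arm([
  [0,0,0,0,0,0,8.8],
  [0,0,0,0,0,0,8.8],
  [0,0,0,0,0,0,8.8],
  [0,0,0,0,0,0,8.8],
  [0,0,0,0,0,0,8.8],
  [0,0,0,0,0,0,8.8],
  [0,0,0.3,0,0,0,8.8],
  [0,0,0.6,0,0,0,8.8],
])

```text
time: 3.4
tool_pos: [531.5, -213.3, 24.2]
orientation: [[0.969, -0.249, 0.0], [-0.249, -0.969, -0.0], [0.0, 0.0, -1.0]]
contact_force: [0.1, 1.0, -0.4]
opening: 87.8
```

jog_arm([
  [0,0,0.2,0,0,0,8.8],
  [0,0,0.4,0,0,0,8.8],
  [0,0,0.6,0,0,0,8.8],
  [0,0,0.8,0,0,0,8.8],
  [0,0,1.0,0,0,0,8.8],
  [0,0,1.2,0,0,0,8.8],
  [0,0,1.4,0,0,0,8.8],
  [0,0,1.5,0,0,0,8.8],
])

```text
time: 4.2
tool_pos: [531.3, -213.2, 9.2]
orientation: [[0.969, -0.249, -0.0], [-0.249, -0.969, 0.0], [-0.0, -0.0, -1.0]]
contact_force: [0.2, -0.0, 0.4]
opening: 88.2
```

```bash
python3 - <<'E'
from plan import *
from h import *
did([0,0,.6,0,0,0]);did([0,0,1.5,0,0,0]);s=env.observe();p=s["tool_pos"];R=s["orientation"];print(p,s["time"],s["contact_force"],s["opening"])
im=snap("scene","scene2")
out=cv2.resize(im[125:175,205:270],(780,600),interpolation=2)
f=12
for dz,col in((22,(0,0,255)),(0,(0,255,255)),(-4,(255,0,255))):
  for sg in(1,-1):
    P=np.array([p+R@[a*9,sg*(44+b),dz] for a,b in((1,0),(1,17),(-1,17),(-1,0))])
    cv2.polylines(out,[((proj("scene",P)-[205,125]+.5)*f).astype(int)],True,col,1)
cv2.imwrite("pics/crop5.png",out)
E
```

```text
cmd [ 531.4 -213.3   24.4] yaw -0.2512
cmd [ 531.4 -213.3    9.4] yaw -0.2512
[ 531.30276203 -213.24849892    9.15101583] 4.2 [ 0.16711431 -0.02777534  0.37553782] 88.16480060640959
```

View pics/crop5.png

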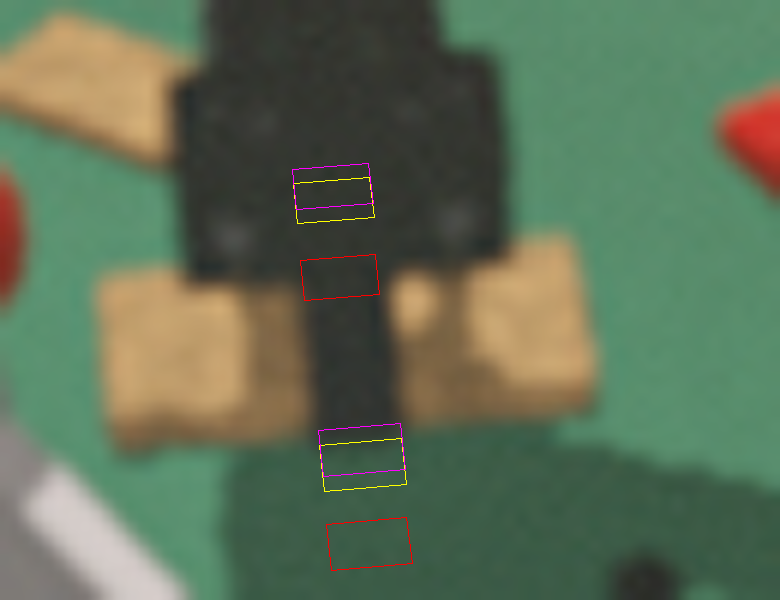

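There's no contact with reported z at 9 mm, which confirms the offset. Next I'll find the dark finger's lower end numerically against the shadow.

```bash
python3 - <<'E'
from h import *
im=cv2.imread("pics/scene2.png")
for r in range(152,172): print(r,[tuple(int(v) for v in im[r,c]) for c in(232,234,235,236,238)])
s=env.observe();p=s["tool_pos"];R=s["orientation"]
for z in(-12,0,5,10,15,20,25):
    q=p.copy();q[2]=z
    print(z,proj("scene",[q+R@[0,-(44+b),0] for b in(0,8,17)]).round(1).tolist())
E
```

```text
152 [(49, 53, 52), (49, 54, 50), (48, 52, 50), (49, 52, 47), (76, 112, 141)]
153 [(49, 53, 49), (52, 57, 53), (48, 55, 48), (46, 52, 45), (64, 90, 110)]
154 [(48, 50, 48), (48, 53, 50), (48, 53, 50), (48, 50, 45), (59, 80, 98)]
155 [(45, 52, 46), (50, 54, 50), (49, 54, 49), (48, 54, 50), (58, 79, 94)]
156 [(51, 55, 50), (49, 53, 51), (49, 53, 49), (49, 53, 50), (59, 79, 96)]
157 [(49, 53, 49), (50, 55, 50), (50, 53, 52), (49, 52, 47), (58, 81, 98)]
158 [(48, 52, 49), (49, 53, 49), (51, 55, 53), (48, 52, 49), (58, 78, 92)]
159 [(49, 53, 51), (46, 52, 51), (48, 52, 49), (49, 52, 48), (54, 70, 81)]
160 [(49, 52, 50), (51, 55, 51), (51, 56, 51), (49, 54, 50), (57, 70, 68)]
161 [(53, 60, 51), (52, 62, 51), (53, 63, 52), (54, 64, 51), (64, 79, 61)]
162 [(61, 77, 53), (62, 79, 53), (65, 81, 57), (64, 81, 56), (71, 90, 57)]
163 [(71, 92, 61), (66, 87, 56), (71, 93, 61), (72, 92, 62), (70, 92, 59)]
164 [(74, 94, 64), (73, 95, 63), (70, 93, 60), (74, 95, 63), (71, 92, 59)]
165 [(72, 92, 61), (69, 92, 58), (72, 93, 62), (74, 94, 63), (72, 94, 60)]
166 [(72, 94, 60), (74, 96, 64), (70, 92, 59), (72, 94, 62), (73, 94, 62)]
167 [(74, 95, 63), (72, 94, 62), (74, 95, 63), (70, 92, 59), (72, 93, 61)]
168 [(72, 92, 60), (70, 91, 61), (73, 93, 61), (69, 91, 57), (71, 94, 62)]
169 [(72, 92, 61), (71, 93, 61), (71, 92, 61), (71, 93, 62), (73, 95, 64)]
170 [(73, 92, 62), (72, 93, 61), (70, 91, 59), (72, 93, 60), (70, 91, 60)]
171 [(71, 92, 59), (70, 92, 59), (68, 88, 57), (69, 89, 59), (70, 90, 60)]
-12 [[235.0, 167.7], [235.2, 169.5], [235.5, 171.5]]
0 [[234.8, 164.1], [235.0, 165.9], [235.2, 167.9]]
5 [[234.7, 162.6], [234.9, 164.4], [235.1, 166.4]]
10 [[234.5, 161.0], [234.7, 162.8], [235.0, 164.9]]
15 [[234.4, 159.5], [234.6, 161.3], [234.9, 163.3]]
20 [[234.3, 158.0], [234.5, 159.8], [234.7, 161.8]]
25 [[234.2, 156.4], [234.4, 158.2], [234.6, 160.3]]
```

jog_arm([
  [0,0,0.2,0,0,0,8.8],
  [0,0,0.4,0,0,0,8.8],
  [0,0,0.6,0,0,0,8.8],
  [0,0,0.7,0,0,0,8.8],
  [0,0,0.8,0,0,0,8.8],
  [0,0,0.9,0,0,0,8.8],
  [0,0,0.9,0,0,0,8.8],
  [0,0,0.9,0,0,0,8.8],
])

```text
time: 5.05
tool_pos: [531.4, -213.3, 0.4]
orientation: [[0.969, -0.249, 0.0], [-0.249, -0.969, 0.0], [0.0, -0.0, -1.0]]
contact_force: [-0.3, 0.4, -1.6]
opening: 87.7
```

jog_arm([
  [0,0,0.1,0,0,0,8.8],
  [0,0,0.1,0,0,0,8.8],
  [0,0,0.2,0,0,0,8.8],
  [0,0,0.2,0,0,0,8.8],
  [0,0,0.3,0,0,0,8.8],
  [0,0,0.3,0,0,0,8.8],
  [0,0,0.4,0,0,0,8.8],
  [0,0,0.4,0,0,0,8.8],
])

```text
time: 5.85
tool_pos: [531.3, -213.3, -3.7]
orientation: [[0.969, -0.249, -0.0], [-0.249, -0.969, 0.0], [-0.0, -0.0, -1.0]]
contact_force: [0.6, -0.5, -0.8]
opening: 87.9
```

jog_arm([
  [0,0,0.1,0,0,0,8.8],
  [0,0,0.1,0,0,0,8.8],
  [0,0,0.2,0,0,0,8.8],
  [0,0,0.2,0,0,0,8.8],
  [0,0,0.2,0,0,0,8.8],
  [0,0,0.3,0,0,0,8.8],
  [0,0,0.3,0,0,0,8.8],
  [0,0,0.3,0,0,0,8.8],
])

```text
time: 6.65
tool_pos: [531.4, -213.3, -6.6]
orientation: [[0.969, -0.249, -0.0], [-0.249, -0.969, 0.0], [-0.0, -0.0, -1.0]]
contact_force: [0.1, -0.3, -0.1]
opening: 88.2
```

```bash
python3 - <<'E'
from plan import *
from h import *
did([0,0,.9,0,0,0]);did([0,0,.4,0,0,0]);did([0,0,.3,0,0,0]);s=env.observe();print(s["tool_pos"],s["time"],s["contact_force"],s["opening"],s["joint_pos"].round(4))
im=snap("scene","scene3")
for r in range(156,176): print(r,[tuple(int(v) for v in im[r,c]) for c in(232,234,235,236,238)])
p=s["tool_pos"];R=s["orientation"]
for z in(0,5,10): print(z,proj("scene",[[*(p+R@[0,-(44+b),0])[:2],z] for b in(0,8,17)]).round(1).tolist())
E
```

```text
cmd [ 5.314e+02 -2.133e+02  4.000e-01] yaw -0.2512
cmd [ 531.4 -213.3   -3.6] yaw -0.2512
cmd [ 531.4 -213.3   -6.6] yaw -0.2512
[ 531.39373871 -213.2925046    -6.63051365] 6.65 [ 0.09749565 -0.3080541  -0.07155951] 88.16056655279498 [-0.5889  0.499   1.7405  0.      0.9023  1.2331]
156 [(49, 52, 49), (48, 54, 49), (52, 56, 53), (48, 52, 47), (58, 78, 95)]
157 [(50, 53, 49), (51, 54, 50), (48, 54, 49), (50, 53, 48), (61, 83, 99)]
158 [(47, 53, 46), (46, 51, 46), (51, 52, 51), (51, 54, 49), (57, 77, 92)]
159 [(48, 51, 48), (49, 55, 52), (48, 53, 49), (50, 54, 48), (57, 72, 81)]
160 [(49, 53, 50), (48, 53, 47), (49, 54, 50), (49, 54, 49), (55, 68, 67)]
161 [(49, 52, 49), (50, 54, 51), (50, 52, 47), (51, 53, 50), (58, 69, 56)]
162 [(52, 54, 49), (45, 49, 44), (50, 55, 50), (47, 52, 48), (57, 66, 54)]
163 [(51, 54, 50), (46, 53, 48), (50, 55, 51), (49, 52, 50), (55, 64, 51)]
164 [(53, 56, 51), (46, 51, 45), (49, 54, 51), (50, 54, 52), (56, 64, 53)]
165 [(50, 53, 48), (52, 57, 53), (51, 54, 49), (49, 52, 48), (56, 65, 53)]
166 [(56, 65, 53), (55, 65, 50), (56, 67, 52), (57, 69, 54), (61, 76, 54)]
167 [(62, 80, 54), (67, 84, 59), (65, 83, 55), (65, 84, 57), (68, 90, 58)]
168 [(70, 91, 58), (73, 94, 59), (71, 92, 60), (71, 92, 59), (72, 93, 59)]
169 [(72, 92, 62), (70, 91, 58), (72, 94, 60), (72, 93, 60), (71, 93, 60)]
170 [(71, 92, 58), (70, 91, 60), (71, 91, 61), (68, 91, 57), (70, 90, 56)]
171 [(71, 90, 57), (72, 92, 59), (71, 92, 60), (71, 92, 60), (71, 92, 61)]
172 [(73, 94, 62), (72, 92, 60), (72, 92, 59), (72, 92, 59), (72, 92, 60)]
173 [(72, 92, 61), (71, 92, 58), (72, 92, 57), (71, 91, 60), (72, 92, 59)]
174 [(71, 89, 57), (73, 94, 61), (70, 91, 58), (72, 92, 60), (72, 91, 58)]
175 [(72, 92, 61), (70, 90, 58), (69, 90, 58), (71, 90, 58), (72, 92, 59)]
0 [[234.7, 164.1], [234.9, 165.9], [235.2, 167.9]]
5 [[234.6, 162.6], [234.8, 164.4], [235.0, 166.4]]
10 [[234.5, 161.0], [234.7, 162.8], [234.9, 164.9]]
```

The fingertip's lower edge is now at row 166.6, so the tips are at about z = 4 mm, roughly TCP + 11. I'll go 1 mm lower and grasp.

jog_arm([
  [0,0,0.1,0,0,0,7],
  [0,0,0.1,0,0,0,5],
  [0,0,0.1,0,0,0,4.5],
  [0,0,0.1,0,0,0,4.5],
  [0,0,0.1,0,0,0,4.5],
  [0,0,0.1,0,0,0,4.5],
  [0,0,0.1,0,0,0,4.5],
  [0,0,0.1,0,0,0,4.5],
])

```text
time: 7.5
tool_pos: [532.2, -213.6, -6.9]
orientation: [[0.969, -0.249, 0.001], [-0.249, -0.969, -0.001], [0.002, 0.0, -1.0]]
contact_force: [1.1, 1.7, 5.8]
opening: 55.9
```

```bash
python3 - <<'E'
from plan import *
from station import env
did([0,0,.1,0,0,0]);s=env.observe();print(s["tool_pos"],s["time"],s["contact_force"],s["opening"])
y=-.2512
rows(([531.4,-213.3,100],down(y)),(W(-10,-90,100),down((y+TH)/2)),(W(0,0,100),down(TH)))
E
```

```text
cmd [ 531.4 -213.3   -7.6] yaw -0.2512
[ 532.17050424 -213.56834245   -6.85216351] 7.5 [1.11825406 1.73846438 5.79379436] 55.85458826611957
[-0.0, -0.0, -10.76] [0.0, 0.0, -0.0]
[1.34, -15.78, -10.76] [0.0, 0.0, -0.24]
[-1.93, -24.22, -10.76] [0.0, 0.0, -0.48]
```

Opening is 55.9 mm, so the plate is gripped. The 5.8 N upward force suggests the tips just touch the bench, which puts tip ≈ TCP + 7 and plate underside ≈ TCP + 7. Lifting and carrying it over.

jog_arm([
  [0,0,-0.5,0,0,0,4.5],
  [0,0,-1.5,0,0,0,4.5],
  [0,0,-3.0,0,0,0,4.5],
  [0,0,-5.0,0,0,0,4.5],
  [0,0,-7.0,0,0,0,4.5],
  [0,0,-9.0,0,0,0,4.5],
  [0,0,-10.5,0,0,0,4.5],
  [0,0,-10.8,0,0,0,4.5],
])

```text
time: 8.3
tool_pos: [532.8, -214.2, 103.3]
orientation: [[0.969, -0.249, 0.004], [-0.249, -0.969, -0.002], [0.004, 0.001, -1.0]]
contact_force: [-0.2, 0.1, -2.5]
opening: 55.6
```

jog_arm([
  [0.3,-2.0,0,0,0,-0.03,4.5],
  [0.6,-5.5,0,0,0,-0.08,4.5],
  [0.9,-9.5,0,0,0,-0.14,4.5],
  [1.2,-13.5,0,0,0,-0.2,4.5],
  [0.9,-17.5,0,0,0,-0.28,4.5],
  [0.2,-21.0,0,0,0,-0.37,4.5],
  [-1.0,-23.2,0,0,0,-0.44,4.5],
  [-1.9,-24.2,0,0,0,-0.48,4.5],
])

```text
time: 9.1
tool_pos: [572.1, 28.1, 99.6]
orientation: [[0.973, 0.231, -0.002], [0.231, -0.973, 0.001], [-0.001, -0.001, -1.0]]
contact_force: [0.1, -0.1, -1.3]
opening: 55.6
```

```bash
python3 - <<'E'
from plan import *
from h import *
did([0,0,-10.8,0,0,0]);did([-1.9,-24.2,0,0,0,-.48]);s=env.observe();print(s["tool_pos"],s["time"],s["contact_force"],s["opening"])
im=snap("scene","scene4")
print("target",W(0,0,100))
p=s["tool_pos"];p=W(0,0,100)
out=cv2.resize(im[110:260,165:320],(620,600),interpolation=2)
for z0,col in((107,(255,0,0)),(119,(255,255,0))):
    P=np.array([W(a*55,b*28,z0) for a,b in((1,1),(1,-1),(-1,-1),(-1,1))])
    cv2.polylines(out,[((proj("scene",P)-[165,110]+.5)*4).astype(int)],True,col,1)
cv2.imwrite("pics/crop6.png",out)
E
```

```text
cmd [ 531.4 -213.3  100.4] yaw -0.2512
cmd [573.2  25.8 100.4] yaw 0.2288
[572.14921848  28.06164321  99.60789404] 9.1 [ 0.12935485 -0.13521194 -1.31215426] 55.56417107762586
target [572.9  26.1 100. ]
```

View pics/crop6.png

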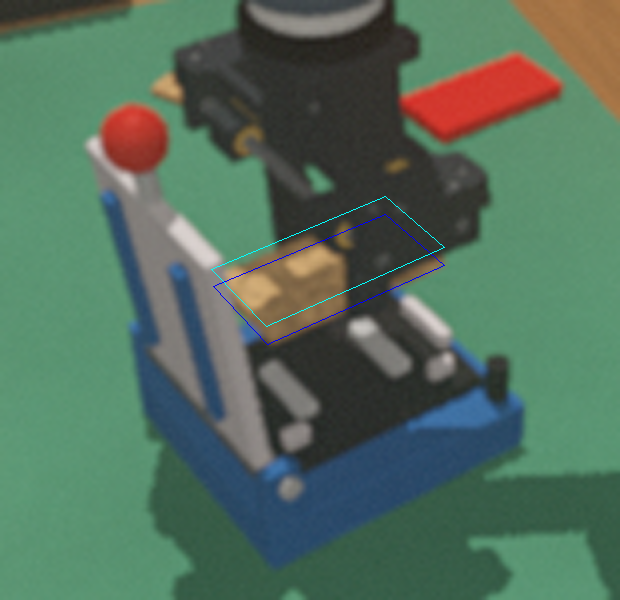

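The plate is held level over the bed: its rear corner is at about (275,342) in the crop, close to the predicted (268,345). I'll lower partway, let it settle, and measure that corner numerically.

jog_arm([
  [0,0,0.8,0,0,0,4.5],
  [0,0,1.6,0,0,0,4.5],
  [0,0,2.4,0,0,0,4.5],
  [0,0,3.2,0,0,0,4.5],
  [0,0,3.8,0,0,0,4.5],
  [0,0,4.2,0,0,0,4.5],
  [0,0,4.2,0,0,0,4.5],
  [0,0,4.2,0,0,0,4.5],
])

```text
time: 9.95
tool_pos: [573.3, 25.7, 58.5]
orientation: [[0.974, 0.227, 0.0], [0.227, -0.974, -0.0], [0.0, 0.0, -1.0]]
contact_force: [-0.5, 0.0, -1.3]
opening: 55.3
```

```bash
python3 - <<'E'
from plan import *
from h import *
did([0,0,4.2,0,0,0]);s=env.observe();print(s["tool_pos"],s["time"],s["contact_force"],s["opening"]);p=s["tool_pos"];R=s["orientation"]
im=snap("scene","scene5")
k=6;x0,y0,w,h=195,165,95,70
c=cv2.resize(im[y0:y0+h,x0:x0+w],None,fx=k,fy=k,interpolation=2)
hs=cv2.cvtColor(c,cv2.COLOR_BGR2HSV);m=cv2.inRange(hs,(5,60,60),(30,255,255))
n,l,st,ce=cv2.connectedComponentsWithStats(m)
for i in range(1,n):
    if st[i,4]>200:
        q=np.argwhere(l==i)[:,::-1];print(st[i,4],[((q[j]+.5)/k-.5+[x0,y0]).round(1).tolist() for j in(q[:,0].argmin(),q[:,0].argmax(),q[:,1].argmin(),q[:,1].argmax())])
ov=c.copy()
for z0,col in((0,(255,0,0)),(12,(255,255,0))):
    P=np.array([p+R@[a*55,b*28,0]+[0,0,7+z0] for a,b in((1,1),(1,-1),(-1,-1),(-1,1))]);print(proj("scene",P).round(1).tolist())
    cv2.polylines(ov,[((proj("scene",P)-[x0,y0]+.5)*k).astype(int)],True,col,1)
cv2.imwrite("pics/crop7.png",ov)
E
```

```text
cmd [573.2  25.8  58.4] yaw 0.2288
[573.34969267  25.73766175  58.495783  ] 9.95 [-0.45134734  0.00537897 -1.30335574] 55.25908605018078
747 [[260.6, 167.8], [266.8, 167.1], [264.1, 165.4], [261.8, 169.8]]
19517 [[224.2, 191.1], [252.8, 186.8], [250.1, 181.2], [232.9, 210.2]]
743 [[261.8, 195.1], [272.6, 189.8], [272.2, 189.8], [264.6, 195.8]]
[[219.2, 195.9], [232.5, 210.4], [275.3, 190.6], [261.0, 177.6]]
[[218.7, 191.8], [232.1, 206.2], [275.3, 186.4], [260.9, 173.4]]
```

View pics/crop7.png

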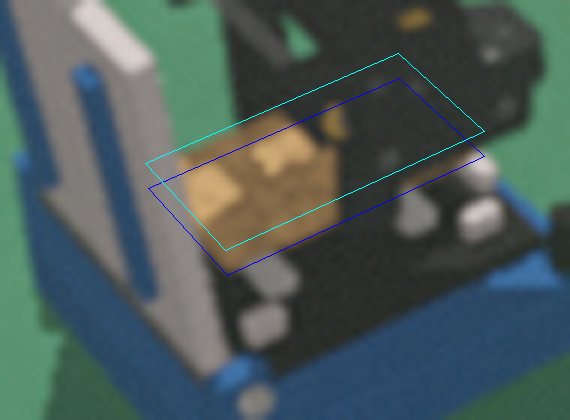

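jog_arm([
  [0,0,0.3,0,0,0,4.5],
  [0,0,0.6,0,0,0,4.5],
  [0,0,0.8,0,0,0,4.5],
  [0,0,1.0,0,0,0,4.5],
  [0,0,1.2,0,0,0,4.5],
  [0,0,1.3,0,0,0,4.5],
  [0,0,1.4,0,0,0,4.5],
  [0,0,1.4,0,0,0,4.5],
])

```text
time: 10.8
tool_pos: [573.1, 25.8, 44.3]
orientation: [[0.974, 0.227, -0.0], [0.227, -0.974, 0.0], [-0.0, -0.0, -1.0]]
contact_force: [0.2, -0.2, -1.6]
opening: 55.6
```

jog_arm([
  [0,0,0.1,0,0,0,4.5],
  [0,0,0.15,0,0,0,4.5],
  [0,0,0.2,0,0,0,4.5],
  [0,0,0.25,0,0,0,4.5],
  [0,0,0.3,0,0,0,4.5],
  [0,0,0.35,0,0,0,4.5],
  [0,0,0.4,0,0,0,4.5],
  [0,0,0.4,0,0,0,4.5],
])

```text
time: 11.6
tool_pos: [573.1, 25.8, 40.3]
orientation: [[0.974, 0.227, -0.0], [0.227, -0.974, 0.0], [-0.0, -0.0, -1.0]]
contact_force: [1.2, -0.2, -2.6]
opening: 55.7
```

jog_arm([
  [0,0,0.1,0,0,0,4.5],
  [0,0,0.15,0,0,0,4.5],
  [0,0,0.2,0,0,0,4.5],
  [0,0,0.25,0,0,0,4.5],
  [0,0,0.3,0,0,0,4.5],
  [0,0,0.3,0,0,0,4.5],
  [0,0,0.3,0,0,0,4.5],
  [0,0,0.3,0,0,0,4.5],
])

```text
time: 12.4
tool_pos: [573.2, 25.8, 37.5]
orientation: [[0.974, 0.227, 0.0], [0.227, -0.974, 0.0], [0.0, 0.0, -1.0]]
contact_force: [-2.6, 0.8, 5.1]
opening: 55.6
```

```bash
python3 - <<'E'
from plan import *
from h import *
did([0,0,1.4,0,0,0]);did([0,0,.4,0,0,0]);did([0,0,.3,0,0,0]);s=env.observe();print(s["tool_pos"],s["time"],s["contact_force"],s["wrist_torque"],s["opening"])
E
```

```text
cmd [573.2  25.8  44.4] yaw 0.2288
cmd [573.2  25.8  40.4] yaw 0.2288
cmd [573.2  25.8  37.4] yaw 0.2288
[573.23466479  25.79811628  37.49936966] 12.4 [-2.61562769  0.78068738  5.06068927] [ 0.09999558  0.39261089 -0.03294328] 55.58006023220245
```

Contact of about 7 N at the height expected for the bars. I'll keep pushing level with the plate still gripped.

jog_arm([
  [0,0,0.05,0,0,0,4.5],
  [0,0,0.1,0,0,0,4.5],
  [0,0,0.15,0,0,0,4.5],
  [0,0,0.2,0,0,0,4.5],
  [0,0,0.25,0,0,0,4.5],
  [0,0,0.3,0,0,0,4.5],
  [0,0,0.3,0,0,0,4.5],
  [0,0,0.3,0,0,0,4.5],
])

```text
time: 13.2
tool_pos: [573.2, 25.8, 34.3]
orientation: [[0.974, 0.227, 0.0], [0.227, -0.974, 0.0], [0.0, 0.0, -1.0]]
contact_force: [-1.7, -0.1, 3.9]
opening: 56.1
```

```bash
python3 - <<'E'
from plan import *
from h import *
did([0,0,.3,0,0,0]);s=env.observe();print(s["tool_pos"],s["time"],s["contact_force"],s["wrist_torque"],s["opening"])
E
```

```text
cmd [573.2  25.8  34.4] yaw 0.2288
[573.23543653  25.79405907  34.31563625] 13.2 [-1.69309337 -0.08307785  3.85380708] [0.09784668 0.25257324 0.01219447] 56.126858490167066
```

jog_arm([
  [0,0,0.05,0,0,0,4.5],
  [0,0,0.1,0,0,0,4.5],
  [0,0,0.1,0,0,0,4.5],
  [0,0,0.15,0,0,0,4.5],
  [0,0,0.15,0,0,0,4.5],
  [0,0,0.2,0,0,0,4.5],
  [0,0,0.2,0,0,0,4.5],
  [0,0,0.2,0,0,0,4.5],
])

```text
time: 14.0
tool_pos: [573.3, 25.8, 33.2]
orientation: [[0.974, 0.227, 0.0], [0.227, -0.974, -0.0], [0.0, 0.0, -1.0]]
contact_force: [-4.5, 0.6, 10.6]
opening: 56.2
```

```bash
python3 - <<'E'
from plan import *
from h import *
did([0,0,.2,0,0,0]);s=env.observe();print(s["tool_pos"],s["time"],s["contact_force"],s["wrist_torque"],s["opening"])
rows((W(-22,0,75),down(TH)),(W(22,0,75),down(TH)))
E
```

```text
cmd [573.2  25.8  32.4] yaw 0.2288
[573.2646813   25.80317449  33.16291308] 14.0 [-4.47507967  0.62704576 10.58548659] [ 0.13622424  0.71759647 -0.0285498 ] 56.205875587099335
[-2.22, -0.04, -4.26] [0.0, 0.0, -0.0]
[2.18, -0.04, -4.26] [0.0, 0.0, -0.0]
```

The push reaches 12 N at TCP 33.2, so the underside is at about 40.0, which matches the bed height. Now I'll release, rise, and press from above with closed fingers over each bar.

jog_arm([
  [0,0,-0.1,0,0,0,6.8],
  [0,0,-0.1,0,0,0,6.8],
  [0,0,-0.1,0,0,0,6.8],
  [0,0,-0.5,0,0,0,6.8],
  [0,0,-1.5,0,0,0,6.8],
  [0,0,-2.7,0,0,0,6.0],
  [0,0,-3.3,0,0,0,4.0],
  [-0.6,0,-3.3,0,0,0,0],
])

```text
time: 14.8
tool_pos: [569.0, 24.2, 67.4]
orientation: [[0.974, 0.227, 0.004], [0.227, -0.974, -0.001], [0.004, 0.001, -1.0]]
contact_force: [-0.5, 0.6, 0.5]
opening: 46.2
```

jog_arm([
  [-0.6,0,0,0,0,0,0],
  [-1.1,0,0,0,0,0,0],
  [-1.6,0,0,0,0,0,0],
  [-1.6,0,0,0,0,0,0],
  [-1.6,0,0,0,0,0,0],
  [-1.6,0,0.5,0,0,0,0],
  [-1.6,0,1.0,0,0,0,0],
  [-1.6,0,1.5,0,0,0,0],
])

```text
time: 15.6
tool_pos: [551.7, 20.9, 49.7]
orientation: [[0.974, 0.227, -0.0], [0.227, -0.974, 0.0], [-0.0, -0.0, -1.0]]
contact_force: [-0.2, -0.1, 0.1]
opening: 0.2
```

```bash
python3 - <<'E'
from plan import *
from h import *
did([-.6,0,-3.3,0,0,0]);did([-1.6,0,1.5,0,0,0]);s=env.observe();print(s["tool_pos"],s["time"],s["contact_force"],s["opening"])
E
```

```text
cmd [567.3  24.4  65.4] yaw 0.2288
cmd [551.8  20.8  50.4] yaw 0.2288
[551.6630481   20.86135179  49.72563594] 15.6 [-0.15121775 -0.12475912  0.12527672] 0.2344453982449421
```

jog_arm([
  [0,0,0.2,0,0,0,0],
  [0,0,0.35,0,0,0,0],
  [0,0,0.45,0,0,0,0],
  [0,0,0.5,0,0,0,0],
  [0,0,0.55,0,0,0,0],
  [0,0,0.6,0,0,0,0],
  [0,0,0.65,0,0,0,0],
  [0,0,0.65,0,0,0,0],
])

```text
time: 16.4
tool_pos: [551.9, 20.8, 45.1]
orientation: [[0.974, 0.227, 0.0], [0.227, -0.974, -0.0], [0.0, 0.0, -1.0]]
contact_force: [-5.1, -0.3, 9.9]
opening: 0.5
```

```bash
python3 - <<'E'
from plan import *
from h import *
did([0,0,.65,0,0,0]);s=env.observe();print(s["tool_pos"],s["time"],s["contact_force"],s["opening"])
E
```

```text
cmd [551.8  20.8  43.9] yaw 0.2288
[551.9276545   20.79387783  45.11515916] 16.4 [-5.05770873 -0.28750841  9.89183098] 0.4811413162822757
```

Front end is at 45.1, which is exactly home. One firmer push, then over to the rear.

jog_arm([
  [0,0,0.05,0,0,0,0],
  [0,0,0.1,0,0,0,0],
  [0,0,0.15,0,0,0,0],
  [0,0,0.15,0,0,0,0],
  [0,0,-0.5,0,0,0,0],
  [1.5,0,-0.8,0,0,0,0],
  [3.2,0,-0.8,0,0,0,0],
  [4.4,0,-0.8,0,0,0,0],
])

```text
time: 17.2
tool_pos: [595.9, 30.8, 52.5]
orientation: [[0.974, 0.227, 0.001], [0.227, -0.974, -0.0], [0.001, 0.0, -1.0]]
contact_force: [0.6, -1.8, -0.4]
opening: 0.4
```

jog_arm([
  [0,0,0.1,0,0,0,0],
  [0,0,0.3,0,0,0,0],
  [0,0,0.5,0,0,0,0],
  [0,0,0.6,0,0,0,0],
  [0,0,0.7,0,0,0,0],
  [0,0,0.75,0,0,0,0],
  [0,0,0.8,0,0,0,0],
  [0,0,0.8,0,0,0,0],
])

```text
time: 18.0
tool_pos: [593.9, 30.7, 45.1]
orientation: [[0.974, 0.227, -0.001], [0.227, -0.974, -0.0], [-0.001, -0.0, -1.0]]
contact_force: [-6.8, -0.0, 11.0]
opening: 0.6
```

jog_arm([
  [0,0,0.05,0,0,0,0],
  [0,0,0.05,0,0,0,0],
  [0,0,0.1,0,0,0,0],
  [0,0,0.1,0,0,0,0],
  [0,0,0.15,0,0,0,0],
  [0,0,0.15,0,0,0,0],
  [0,0,0.15,0,0,0,0],
  [0,0,0.15,0,0,0,0],
])

```text
time: 18.8
tool_pos: [593.9, 30.7, 45.1]
orientation: [[0.974, 0.227, -0.002], [0.227, -0.974, -0.0], [-0.002, -0.0, -1.0]]
contact_force: [-11.5, 0.2, 22.7]
opening: 0.2
```

```bash
python3 - <<'E'
from plan import *
from h import *
did([4.4,0,-.8,0,0,0]);did([0,0,.8,0,0,0]);did([0,0,.15,0,0,0]);s=env.observe();print(s["tool_pos"],s["time"],s["contact_force"],s["opening"])
rows((W(-100,0,110),down(TH)),(W(-140,0,160),down(TH)),)
E
```

```text
cmd [594.6  30.8  51.9] yaw 0.2288
cmd [594.6  30.8  43.9] yaw 0.2288
cmd [594.6  30.8  42.4] yaw 0.2288
[593.94282304  30.74728456  45.07058744] 18.8 [-11.51892194   0.24827877  22.69475433] 0.19165672364617264
[-12.22, -0.03, -6.76] [0.0, 0.0, -0.0]
[-16.22, -0.03, -11.76] [0.0, 0.0, -0.0]
```

Both ends read TCP z = 45.1 under 11–23 N, so the plate top is at 52.0: level and home. I'll retreat upward with fingers opening and check the seating in a picture.

jog_arm([
  [0,0,-0.3,0,0,0,0],
  [-0.5,0,-1.5,0,0,0,0],
  [-1.5,0,-4.0,0,0,0,2],
  [-2.5,0,-7.5,0,0,0,4],
  [-3.2,0,-11.5,0,0,0,6],
  [-3.2,0,-15.5,0,0,0,6],
  [-3.2,0,-19.5,0,0,0,6],
  [-3.2,0,-23.0,0,0,0,6],
])

```text
time: 19.6
tool_pos: [563.2, 23.4, 275.2]
orientation: [[0.974, 0.227, 0.002], [0.227, -0.974, -0.0], [0.002, 0.001, -1.0]]
contact_force: [0.4, 0.4, -0.1]
opening: 46.4
```

```bash
python3 - <<'E'
from plan import *
from h import *
did([-3.2,0,-23,0,0,0]);s=env.observe();print(s["tool_pos"],s["time"],s["contact_force"],s["opening"])
K=lambda a,dz:(W(74-180*np.cos(a)+5*np.sin(a),0,56+180*np.sin(a)+5*np.cos(a)+dz),down(TH))
rows((W(-10,0,285),down(TH)),(K(1.68,0)[0]*[1,1,0]+[0,0,285],down(TH)),K(1.68,-21))
im=snap("scene","scene6");t=snap("top","top6");f=5
out=cv2.resize(im[145:255,190:305],None,fx=f,fy=f,interpolation=2);ov=out.copy()
for z0,col in((40,(255,0,0)),(52,(255,255,0))):
    P=np.array([W(a*55,b*28,z0) for a,b in((1,1),(1,-1),(-1,-1),(-1,1))])
    cv2.polylines(ov,[((proj("scene",P)-[190,145]+.5)*f).astype(int)],True,col,1)
cv2.imwrite("pics/crop8.png",np.hstack([cv2.resize(out,(400,383)),cv2.resize(ov,(400,383))]))
for n,m in(("top",t),("scene",im)):
    h=cv2.cvtColor(m,cv2.COLOR_BGR2HSV);mm=((cv2.inRange(h,(0,150,80),(6,255,255))|cv2.inRange(h,(174,150,80),(180,255,255))))
    nn,l,st,ce=cv2.connectedComponentsWithStats(mm);print(n,[(ce[i].round(1),st[i,4]) for i in range(1,nn) if st[i,4]>20])
E
```

```text
cmd [563.4  23.5 272.4] yaw 0.2288
[563.15062004  23.42595553 275.20945855] 19.6 [ 0.36525499  0.41792041 -0.08845303] 46.43061990494311
[-0.02, -0.04, -1.26] [0.0, 0.0, -0.0]
[10.84, -0.04, -1.26] [0.0, 0.0, -0.0]
[10.84, -0.04, 5.9] [0.0, 0.0, -0.0]
top [(array([108.2, 231.6]), np.int32(98)), (array([363.3, 270.9]), np.int32(947))]
scene [(array([284.7, 133.8]), np.int32(446)), (array([198.1, 144.1]), np.int32(196)), (array([378.9, 275. ]), np.int32(248))]
```

View pics/crop8.png

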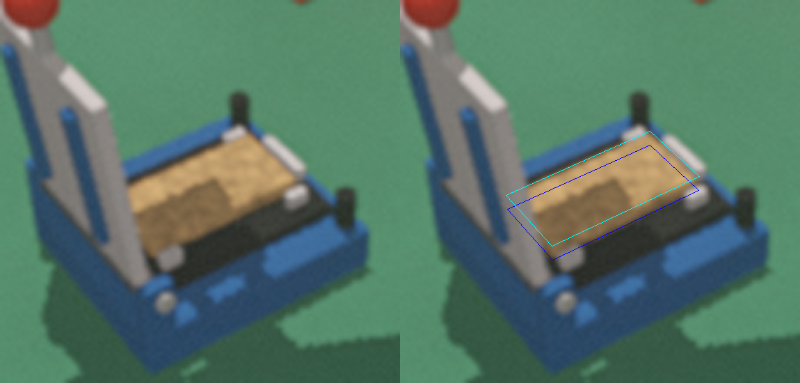

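The plate lies between the guides and its top matches the z = 52 outline. The knob is unmoved at (198,144). Moving over the knob and descending onto it.

jog_arm([
  [1.0,0,-0.8,0,0,0,6],
  [2.5,0,-1.2,0,0,0,6],
  [4.5,0,-1.2,0,0,0,6],
  [6.5,0,-1.2,0,0,0,6],
  [8.5,0,-1.2,0,0,0,6],
  [10.0,0,-1.2,0,0,0,6],
  [10.8,0,-1.2,0,0,0,6],
  [10.8,0,-1.2,0,0,0,6],
])

```text
time: 20.5
tool_pos: [668.6, 48.1, 283.4]
orientation: [[0.974, 0.227, -0.001], [0.227, -0.974, 0.0], [-0.001, -0.0, -1.0]]
contact_force: [-0.6, -0.1, -0.1]
opening: 60.0
```

jog_arm([
  [0,0,0.5,0,0,0,6],
  [0,0,1.5,0,0,0,6],
  [0,0,2.5,0,0,0,6],
  [0,0,3.5,0,0,0,6],
  [0,0,4.5,0,0,0,6],
  [0,0,5.0,0,0,0,6],
  [0,0,5.0,0,0,0,6],
  [0,0,5.0,0,0,0,6],
])

```text
time: 21.3
tool_pos: [668.8, 48.0, 234.6]
orientation: [[0.974, 0.227, 0.0], [0.227, -0.974, -0.0], [0.0, 0.0, -1.0]]
contact_force: [0.5, -0.3, -0.3]
opening: 60.4
```

```bash
python3 - <<'E'
from plan import *
from h import *
did([10.8,0,-1.2,0,0,0]);did([0,0,5.0,0,0,0]);s=env.observe();print(s["tool_pos"],s["time"],s["contact_force"],s["opening"])
K=lambda a,dz:(W(74-180*np.cos(a)+5*np.sin(a),0,56+180*np.sin(a)+5*np.cos(a)+dz),down(TH))
print(K(1.68,-21)[0]);rows(K(1.68,-21))
im=snap("scene","scene7")
out=cv2.resize(im[95:195,145:265],None,fx=5,fy=5,interpolation=2)
cv2.imwrite("pics/crop9.png",out)
E
```

```text
cmd [668.6  48.  284.4] yaw 0.2288
cmd [668.6  48.  234.4] yaw 0.2288
[668.76449176  47.99611434 234.56386004] 21.3 [ 0.48487524 -0.3115322  -0.32664124] 60.37739108865721
[668.91408621  48.47980678 213.38284263]
[0.04, -0.04, 2.1] [0.0, 0.0, -0.0]
```

View pics/crop9.png

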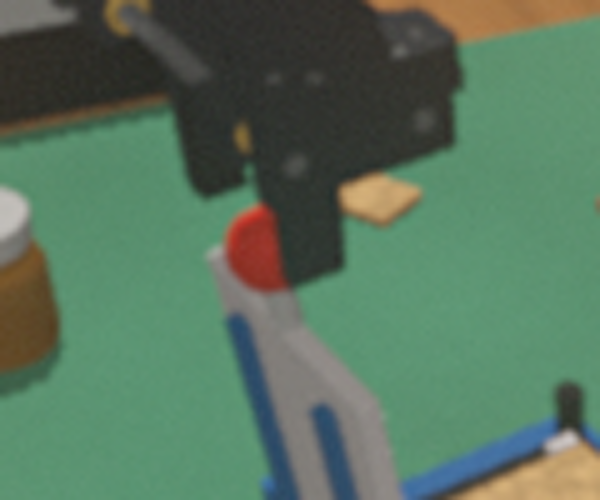

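The near finger is just in front of the ball (tip at about (208,150), ball at (198,144)), as expected with the jaws straddling it. I'll descend the last 21 mm, then close.

jog_arm([
  [0,-0.05,0.4,0,0,0,6],
  [0,-0.05,0.8,0,0,0,6],
  [0,-0.05,1.2,0,0,0,6],
  [0,-0.05,1.6,0,0,0,6],
  [0,-0.05,1.9,0,0,0,6],
  [0,-0.05,2.1,0,0,0,6],
  [0,-0.05,2.1,0,0,0,6],
  [0,-0.05,2.1,0,0,0,6],
])

```text
time: 22.15
tool_pos: [668.6, 48.5, 213.5]
orientation: [[0.974, 0.227, 0.0], [0.227, -0.974, -0.0], [0.0, 0.0, -1.0]]
contact_force: [-0.4, 0.5, 0.1]
opening: 60.2
```

jog_arm([
  [0,0,0,0,0,0,5],
  [0,0,0,0,0,0,4],
  [0,0,0,0,0,0,3.5],
  [0,0,0,0,0,0,3],
  [0,0,0,0,0,0,2.5],
  [0,0,0,0,0,0,2.5],
  [0,0,0,0,0,0,2.5],
  [0,0,0,0,0,0,2.5],
])

```text
time: 22.95
tool_pos: [668.3, 49.5, 213.5]
orientation: [[0.974, 0.227, -0.0], [0.227, -0.974, 0.001], [0.0, -0.001, -1.0]]
contact_force: [-1.2, 5.8, 1.9]
opening: 30.4
```

```bash
cat >> plan.py <<'E'
A0=1.68
def K(a): return W(74-180*np.cos(a)+5*np.sin(a),0,56+180*np.sin(a)+5*np.cos(a))
def arc(A,base):   # base: commanded pose at A0
    rows(*[(np.array(base)+K(a)-K(A0),get()[1]) for a in A])
E
python3 - <<'E'
from plan import *
from h import *
did([0,-.05,2.1,0,0,0]);s=env.observe();print(s["tool_pos"],s["time"],s["contact_force"],s["wrist_torque"],s["opening"])
print(get()[0].tolist());arc([1.66,1.62,1.57,1.51,1.45,1.39,1.33,1.27],get()[0])
E
```

```text
cmd [668.5  48.5 213.4] yaw 0.2288
[668.34500181  49.51344164 213.5212694 ] 22.95 [-1.20151537  5.81649522  1.92732945] [ 0.87609355  0.23515562 -0.06508406] 30.428817348909522
[668.5158921107671, 48.51515280644049, 213.414]
[-0.36, 0.0, -0.05] [0.0, 0.0, 0.0]
[-1.07, 0.0, -0.12] [0.0, 0.0, 0.0]
[-1.97, 0.0, -0.16] [0.0, 0.0, 0.0]
[-3.05, 0.0, -0.16] [0.0, 0.0, 0.0]
[-4.13, 0.0, -0.09] [0.0, 0.0, 0.0]
[-5.2, 0.0, 0.04] [0.0, 0.0, 0.0]
[-6.27, 0.0, 0.24] [0.0, 0.0, 0.0]
[-7.31, 0.0, 0.5] [0.0, 0.0, 0.0]
```

Opening reads 30.4 mm, slightly under the 32 mm ball, so the pads may hold it off-centre. I'll check the tip height numerically from the pictures before pulling.

```bash
python3 - <<'E'
from plan import *
from h import *
R=down(TH)
print("scene7 observed tip lower edge corners ~", [(145+290/5-.4,95+285/5-.4),(145+345/5-.4,95+265/5-.4)])
for dz in(-22,-10,0,7,12):
    p=np.array([668.8,48,234.6+dz]);print(dz,proj("scene",[p+R@[a*9,-b,0] for b in(40,47) for a in(1,-1)]).round(1).tolist())
im=snap("scene","scene8")
h=cv2.cvtColor(im,cv2.COLOR_BGR2HSV);mm=((cv2.inRange(h,(0,130,60),(8,255,255))|cv2.inRange(h,(172,130,60),(180,255,255))))
mm[:,:180]=0;mm[:,230:]=0;mm[:115]=0;mm[170:]=0;q=np.argwhere(mm>0);print("red rows",q[:,0].min(),q[:,0].max(),"cols",q[:,1].min(),q[:,1].max(),len(q))
b=im.max(2)
for r in range(132,166): print(r,b[r,190:222:2].tolist())
for dz in(-22,0,7,12):
    p=np.array([668.3,49.5,213.5+dz]);print(dz,proj("scene",[p+R@[a*9,-b,0] for b in(15,32) for a in(1,-1)]).round(1).tolist())
E
```

```text
scene7 observed tip lower edge corners ~ [(202.6, 151.6), (213.6, 147.6)]
-22 [[205.5, 165.7], [214.4, 162.2], [207.4, 167.7], [216.3, 164.1]]
-10 [[204.8, 160.3], [213.8, 156.8], [206.7, 162.2], [215.7, 158.7]]
0 [[204.2, 155.7], [213.2, 152.2], [206.1, 157.6], [215.2, 154.1]]
7 [[203.7, 152.4], [212.8, 148.9], [205.6, 154.3], [214.8, 150.8]]
12 [[203.4, 150.0], [212.6, 146.5], [205.3, 151.9], [214.5, 148.4]]
red rows 136 152 cols 190 198 106
132 [68, 122, 109, 62, 53, 52, 54, 55, 54, 54, 52, 54, 52, 53, 52, 55]
133 [55, 92, 100, 58, 51, 52, 55, 53, 50, 53, 52, 52, 50, 55, 53, 54]
134 [52, 56, 61, 52, 52, 53, 55, 51, 56, 52, 53, 50, 55, 53, 55, 56]
135 [51, 50, 47, 51, 53, 54, 54, 55, 51, 55, 51, 54, 53, 51, 53, 54]
136 [54, 50, 93, 72, 50, 55, 53, 52, 55, 53, 53, 53, 55, 53, 53, 54]
137 [49, 89, 143, 101, 53, 52, 54, 54, 62, 57, 53, 53, 56, 54, 52, 54]
138 [47, 132, 159, 112, 54, 54, 52, 61, 72, 62, 53, 55, 54, 56, 54, 56]
139 [74, 156, 149, 120, 52, 55, 53, 69, 79, 66, 56, 57, 56, 55, 56, 53]
140 [95, 154, 145, 125, 49, 52, 54, 72, 80, 64, 52, 55, 55, 55, 52, 54]
141 [110, 144, 14
[... 1559 characters left out ...]
149]
161 [121, 103, 104, 117, 129, 129, 135, 141, 138, 145, 148, 149, 149, 147, 148, 148]
162 [128, 101, 104, 115, 129, 130, 138, 143, 140, 141, 148, 149, 149, 148, 150, 149]
163 [138, 100, 102, 114, 128, 128, 133, 142, 143, 136, 146, 149, 147, 149, 150, 150]
164 [146, 101, 103, 111, 127, 129, 131, 141, 144, 142, 142, 148, 148, 149, 150, 150]
165 [148, 100, 104, 106, 128, 130, 129, 133, 143, 144, 138, 145, 148, 148, 149, 150]
-22 [[200.8, 168.6], [209.4, 165.2], [205.2, 173.2], [213.8, 169.7]]
0 [[199.4, 159.0], [208.2, 155.6], [203.8, 163.5], [212.7, 160.1]]
7 [[199.0, 155.8], [207.8, 152.4], [203.4, 160.4], [212.3, 156.9]]
12 [[198.6, 153.5], [207.5, 150.2], [203.1, 158.1], [212.0, 154.6]]
```

The tips end about 11–14 mm below the ball's centre and the ball sits within the pads, so the hold is sound. Starting the arc.

jog_arm([
  [-0.36,0,-0.05,0,0,0,2.5],
  [-1.07,0,-0.12,0,0,0,2.5],
  [-1.97,0,-0.16,0,0,0,2.5],
  [-3.05,0,-0.16,0,0,0,2.5],
  [-4.13,0,-0.09,0,0,0,2.5],
  [-5.2,0,0.04,0,0,0,2.5],
  [-6.27,0,0.24,0,0,0,2.5],
  [-7.31,0,0.5,0,0,0,2.5],
])

```text
time: 23.8
tool_pos: [597.1, 32.9, 208.7]
orientation: [[0.974, 0.227, 0.001], [0.227, -0.974, 0.002], [0.001, -0.001, -1.0]]
contact_force: [-0.6, 5.9, 0.4]
opening: 30.4
```

```bash
python3 - <<'E'
from plan import *
from h import *
did([-7.31,0,.5,0,0,0]);s=env.observe();print(s["tool_pos"],s["time"],s["contact_force"],s["wrist_torque"],s["opening"])
b=[668.5159,48.5152,213.414]
print(np.array(b)+K(1.27)-K(A0))
arc([1.21,1.15,1.09,1.03,.97,.91,.85,.79],b)
im=snap("scene","scene9")
h=cv2.cvtColor(im,cv2.COLOR_BGR2HSV);mm=((cv2.inRange(h,(0,130,60),(8,255,255))|cv2.inRange(h,(172,130,60),(180,255,255))))
q=np.argwhere(mm[100:190,190:270]>0)
print("red",len(q),q.min(0)+[100,190],q.max(0)+[100,190],"knob pred",proj("scene",[K(1.27),K(1.3),K(1.68)]).round(1).tolist())
E
```

```text
cmd [597.3  31.9 208.4] yaw 0.2288
[597.10923543  32.92356472 208.7123039 ] 23.8 [-0.56800628  5.93582733  0.35090403] [ 0.9340732  -0.05938264  0.03771125] 30.442833421346762
[597.28249224  31.91149148 208.43071574]
[-1.04, 0.0, 0.32] [0.0, 0.0, 0.0]
[-2.05, 0.0, 0.7] [0.0, 0.0, 0.0]
[-3.03, 0.0, 1.15] [0.0, 0.0, 0.0]
[-3.99, 0.0, 1.65] [0.0, 0.0, 0.0]
[-4.91, 0.0, 2.21] [0.0, 0.0, 0.0]
[-5.8, 0.0, 2.82] [0.0, 0.0, 0.0]
[-6.65, 0.0, 3.49] [0.0, 0.0, 0.0]
[-7.46, 0.0, 4.2] [0.0, 0.0, 0.0]
red 150 [126 224] [141 269] knob pred [[232.9, 133.3], [230.5, 133.5], [198.2, 143.7]]
```

The knob follows and the forces stay under 7 N. Continuing along the arc.

jog_arm([
  [-1.04,0,0.32,0,0,0,2.5],
  [-2.05,0,0.7,0,0,0,2.5],
  [-3.03,0,1.15,0,0,0,2.5],
  [-3.99,0,1.65,0,0,0,2.5],
  [-4.91,0,2.21,0,0,0,2.5],
  [-5.8,0,2.82,0,0,0,2.5],
  [-6.65,0,3.49,0,0,0,2.5],
  [-7.46,0,4.2,0,0,0,2.5],
])

```text
time: 24.65
tool_pos: [523.8, 15.8, 166.5]
orientation: [[0.974, 0.227, -0.001], [0.227, -0.974, 0.001], [-0.001, -0.001, -1.0]]
contact_force: [-3.0, 5.5, 1.7]
opening: 30.3
```

```bash
python3 - <<'E'
from plan import *
from station import env
did([-7.46,0,4.2,0,0,0]);s=env.observe();print(s["tool_pos"],s["time"],s["contact_force"],s["wrist_torque"],s["opening"])
b=[668.5159,48.5152,213.414]
arc([.74,.69,.64,.59,.54,.49,.44,.4],b)
E
```

```text
cmd [524.7  15.  166.4] yaw 0.2288
[523.77356169  15.82927393 166.50087313] 24.65 [-3.00784045  5.49198187  1.69643017] [0.97779576 0.26767229 0.07429073] 30.267861984384847
[-0.64, 0.0, 0.63] [0.0, 0.0, 0.0]
[-1.25, 0.0, 1.29] [0.0, 0.0, 0.0]
[-1.83, 0.0, 1.99] [0.0, 0.0, 0.0]
[-2.37, 0.0, 2.71] [0.0, 0.0, 0.0]
[-2.87, 0.0, 3.45] [0.0, 0.0, 0.0]
[-3.34, 0.0, 4.23] [0.0, 0.0, 0.0]
[-3.76, 0.0, 5.02] [0.0, 0.0, 0.0]
[-4.07, 0.0, 5.67] [0.0, 0.0, 0.0]
```

jog_arm([
  [-0.64,0,0.63,0,0,0,2.5],
  [-1.25,0,1.29,0,0,0,2.5],
  [-1.83,0,1.99,0,0,0,2.5],
  [-2.37,0,2.71,0,0,0,2.5],
  [-2.87,0,3.45,0,0,0,2.5],
  [-3.34,0,4.23,0,0,0,2.5],
  [-3.76,0,5.02,0,0,0,2.5],
  [-4.07,0,5.67,0,0,0,2.5],
])

```text
time: 25.45
tool_pos: [483.6, 6.5, 109.0]
orientation: [[0.974, 0.227, -0.002], [0.227, -0.974, 0.001], [-0.002, -0.002, -1.0]]
contact_force: [-1.7, 5.6, 0.6]
opening: 30.6
```

```bash
python3 - <<'E'
from plan import *
from station import env
did([-4.07,0,5.67,0,0,0]);s=env.observe();print(s["tool_pos"],s["time"],s["contact_force"],s["wrist_torque"],s["opening"])
b=[668.5159,48.5152,213.414]
arc([.37,.34,.31,.28,.25,.22,.19,.16,.14,.12,.1,.085,.07,.06,.05,.04],b)
E
```

```text
cmd [485.    5.8 109.7] yaw 0.2288
[483.64678609   6.49484228 108.95384512] 25.45 [-1.74372841  5.58601297  0.58274364] [0.88032231 0.35035549 0.02061261] 30.586081935585433
[-0.22, 0.0, 0.49] [0.0, 0.0, 0.0]
[-0.42, 0.0, 0.99] [0.0, 0.0, 0.0]
[-0.61, 0.0, 1.5] [0.0, 0.0, 0.0]
[-0.78, 0.0, 2.01] [0.0, 0.0, 0.0]
[-0.94, 0.0, 2.53] [0.0, 0.0, 0.0]
[-1.08, 0.0, 3.05] [0.0, 0.0, 0.0]
[-1.2, 0.0, 3.58] [0.0, 0.0, 0.0]
[-1.31, 0.0, 4.11] [0.0, 0.0, 0.0]
[-1.37, 0.0, 4.46] [0.0, 0.0, 0.0]
[-1.43, 0.0, 4.82] [0.0, 0.0, 0.0]
[-1.48, 0.0, 5.17] [0.0, 0.0, 0.0]
[-1.51, 0.0, 5.44] [0.0, 0.0, 0.0]
[-1.54, 0.0, 5.71] [0.0, 0.0, 0.0]
[-1.56, 0.0, 5.89] [0.0, 0.0, 0.0]
[-1.57, 0.0, 6.07] [0.0, 0.0, 0.0]
[-1.58, 0.0, 6.25] [0.0, 0.0, 0.0]
```

jog_arm([
  [-0.22,0,0.49,0,0,0,2.5],
  [-0.42,0,0.99,0,0,0,2.5],
  [-0.61,0,1.5,0,0,0,2.5],
  [-0.78,0,2.01,0,0,0,2.5],
  [-0.94,0,2.53,0,0,0,2.5],
  [-1.08,0,3.05,0,0,0,2.5],
  [-1.2,0,3.58,0,0,0,2.5],
  [-1.31,0,4.11,0,0,0,2.5],
])

```text
time: 26.25
tool_pos: [470.9, 3.5, 67.9]
orientation: [[0.974, 0.227, -0.003], [0.227, -0.974, 0.001], [-0.002, -0.002, -1.0]]
contact_force: [-2.8, 5.9, 0.5]
opening: 30.5
```

```bash
python3 - <<'E'
from plan import *
from h import *
did([-1.31,0,4.11,0,0,0]);s=env.observe();print(s["tool_pos"],s["time"],s["contact_force"],s["wrist_torque"],s["opening"])
b=[668.5159,48.5152,213.414]
arc([.14,.125,.11,.095,.08,.07,.06,.05],b)
E
```

```text
cmd [472.3   2.8  68.6] yaw 0.2288
[470.9311862    3.5395853   67.89168759] 26.25 [-2.79619598  5.91172827  0.53568999] [ 0.96040089  0.31258385 -0.00647717] 30.512654943212596
[-0.06, 0.0, 0.35] [0.0, 0.0, 0.0]
[-0.11, 0.0, 0.62] [0.0, 0.0, 0.0]
[-0.15, 0.0, 0.89] [0.0, 0.0, 0.0]
[-0.18, 0.0, 1.15] [0.0, 0.0, 0.0]
[-0.21, 0.0, 1.42] [0.0, 0.0, 0.0]
[-0.23, 0.0, 1.6] [0.0, 0.0, 0.0]
[-0.25, 0.0, 1.78] [0.0, 0.0, 0.0]
[-0.26, 0.0, 1.96] [0.0, 0.0, 0.0]
```

jog_arm([
  [-0.06,0,0.35,0,0,0,2.5],
  [-0.11,0,0.62,0,0,0,2.5],
  [-0.15,0,0.89,0,0,0,2.5],
  [-0.18,0,1.15,0,0,0,2.5],
  [-0.21,0,1.42,0,0,0,2.5],
  [-0.23,0,1.6,0,0,0,2.5],
  [-0.25,0,1.78,0,0,0,2.5],
  [-0.26,0,1.96,0,0,0,2.5],
])

```text
time: 27.05
tool_pos: [468.4, 2.9, 48.4]
orientation: [[0.974, 0.227, -0.003], [0.227, -0.974, 0.001], [-0.002, -0.002, -1.0]]
contact_force: [-3.3, 5.6, -0.2]
opening: 30.4
```

jog_arm([
  [0,0,0.1,0,0,0,2.5],
  [0,0,0.2,0,0,0,2.5],
  [-0.01,0,0.3,0,0,0,2.5],
  [-0.01,0,0.4,0,0,0,2.5],
  [-0.01,0,0.5,0,0,0,2.5],
  [-0.01,0,0.6,0,0,0,2.5],
  [-0.02,0,0.65,0,0,0,2.5],
  [-0.02,0,0.7,0,0,0,2.5],
])

```text
time: 27.85
tool_pos: [468.0, 2.8, 41.3]
orientation: [[0.974, 0.227, -0.003], [0.227, -0.974, 0.001], [-0.003, -0.002, -1.0]]
contact_force: [-3.5, 5.5, 0.2]
opening: 30.0
```

```bash
python3 - <<'E'
from plan import *
from h import *
did([-.26,0,1.96,0,0,0]);did([-.02,0,.7,0,0,0]);s=env.observe();print(s["tool_pos"],s["time"],s["contact_force"],s["wrist_torque"],s["opening"])
b=np.array([668.5159,48.5152,213.414]);print(b+K(0)-K(A0))
E
```

```text
cmd [469.7   2.2  49. ] yaw 0.2288
cmd [469.5   2.2  42. ] yaw 0.2288
[467.98825435   2.84406361  41.3475459 ] 27.85 [-3.52708524  5.54498491  0.19757381] [ 0.78098603  0.3955165  -0.00739407] 30.027468494029158
[469.26906191   2.07299643  40.03115737]
```

jog_arm([
  [0,0,0.04,0,0,0,2.5],
  [0,0,0.08,0,0,0,2.5],
  [0,0,0.12,0,0,0,2.5],
  [0,0,0.16,0,0,0,2.5],
  [0,0,0.2,0,0,0,2.5],
  [0,0,0.22,0,0,0,2.5],
  [0,0,0.24,0,0,0,2.5],
  [0,0,0.24,0,0,0,2.5],
])

```text
time: 28.65
tool_pos: [467.9, 2.8, 39.1]
orientation: [[0.974, 0.227, -0.003], [0.227, -0.974, 0.001], [-0.003, -0.002, -1.0]]
contact_force: [-4.8, 5.6, 3.0]
opening: 30.5
```

```bash
python3 - <<'E'
from plan import *
from h import *
did([0,0,.24,0,0,0]);s=env.observe();print(s["tool_pos"],s["time"],s["contact_force"],s["wrist_torque"],s["opening"])
E
```

```text
cmd [469.5   2.2  39.6] yaw 0.2288
[467.94398007   2.8295172   39.12241116] 28.65 [-4.75313084  5.60148677  2.98138106] [ 0.79792953  0.52478374 -0.02720687] 30.49548949237058
```

jog_arm([
  [0,0,0.04,0,0,0,2.5],
  [0,0,0.08,0,0,0,2.5],
  [0,0,0.12,0,0,0,2.5],
  [0,0,0.16,0,0,0,2.5],
  [0,0,0.16,0,0,0,2.5],
  [0,0,0.16,0,0,0,2.5],
  [0,0,0.16,0,0,0,2.5],
  [0,0,0.16,0,0,0,2.5],
])

```text
time: 29.45
tool_pos: [468.1, 2.8, 38.8]
orientation: [[0.974, 0.227, -0.003], [0.227, -0.974, 0.001], [-0.003, -0.002, -1.0]]
contact_force: [-10.4, 6.1, 17.6]
opening: 30.3
```

```bash
python3 - <<'E'
from plan import *
from h import *
did([0,0,.16,0,0,0]);s=env.observe();print(s["tool_pos"],s["time"],s["contact_force"],s["wrist_torque"],s["opening"])
E
```

```text
cmd [469.5   2.2  38. ] yaw 0.2288
[468.08800264   2.80841544  38.81459909] 29.45 [-10.39994682   6.05106058  17.60579652] [0.93051937 1.50609883 0.03102792] 30.318237661314207
```

A firm stop at 38.8 with 17.6 N, so the cover is on its stop. I'll ease the preload, open, rise clear and retreat.

jog_arm([
  [0,0,-0.05,0,0,0,2.5],
  [0,0,-0.05,0,0,0,3.2],
  [0,0,-0.05,0,0,0,4],
  [0,0,-0.05,0,0,0,5],
  [0,0,-0.05,0,0,0,6],
  [0,0,-0.05,0,0,0,6.5],
  [0,0,-0.05,0,0,0,6.5],
  [0,0,-0.05,0,0,0,6.5],
])

```text
time: 30.25
tool_pos: [469.6, 2.1, 38.5]
orientation: [[0.974, 0.227, 0.0], [0.227, -0.974, -0.0], [0.0, 0.0, -1.0]]
contact_force: [0.2, 0.7, -1.1]
opening: 65.0
```

jog_arm([
  [0,0,-0.5,0,0,0,6.5],
  [0,0,-1.5,0,0,0,6.5],
  [0,0,-3.5,0,0,0,6.5],
  [0,0,-6,0,0,0,6.5],
  [0,0,-9,0,0,0,6.5],
  [0,0,-12,0,0,0,6.5],
  [-1,0,-15,0,0,0,6.5],
  [-2,0,-17,0,0,0,6.5],
])

```text
time: 31.05
tool_pos: [450.7, -2.5, 211.7]
orientation: [[0.974, 0.227, 0.003], [0.227, -0.974, -0.001], [0.003, 0.002, -1.0]]
contact_force: [0.6, 0.3, 0.3]
opening: 65.3
```

jog_arm([
  [-0.5,2,0,0,0,0,6.5],
  [-1,5,0,0,0,0,6.5],
  [-2,9,0,0,0,0,6.5],
  [-3,13,0,0,0,0,6.5],
  [-3,17,0,0,0,0,6.5],
  [-3,21,0,0,0,0,6.5],
  [-3,24,0,0,0,0,6.5],
  [-3,25,0,0,0,0,6.5],
])

```text
time: 31.85
tool_pos: [477.8, -255.5, 209.4]
orientation: [[0.974, 0.224, 0.001], [0.224, -0.974, -0.001], [0.001, 0.001, -1.0]]
contact_force: [0.3, -0.1, 0.5]
opening: 65.0
```

```bash
python3 - <<'E'
from plan import *
from h import *
s=env.observe();print(s["tool_pos"],s["time"],s["contact_force"],s["opening"])
im=snap("scene","scene10");t=snap("top","top10")
print("knob closed pred",proj("scene",K(0)).round(1),proj("top",K(0)).round(1),"at .03",proj("scene",K(.03)).round(1))
for n,m in(("top",t),("scene",im)):
    h=cv2.cvtColor(m,cv2.COLOR_BGR2HSV);mm=((cv2.inRange(h,(0,150,80),(6,255,255))|cv2.inRange(h,(174,150,80),(180,255,255))))
    nn,l,st,ce=cv2.connectedComponentsWithStats(mm);print(n,[(ce[i].round(1).tolist(),int(st[i,4])) for i in range(1,nn) if st[i,4]>20])
a=cv2.resize(im[140:260,190:310],(400,400),interpolation=2)
out=np.zeros((600,800,3),np.uint8);out[:400,:400]=a;out[:300,400:]=cv2.resize(t,(400,300));out[300:,400:]=cv2.resize(im,(400,300))
cv2.imwrite("pics/crop10.png",out)
E
```

```text
[ 477.77914549 -255.46110496  209.42959679] 31.85 [ 0.28545912 -0.06527153  0.46897691] 64.98750236750168
knob closed pred [[286.4 177.3]] [[264.3 230.2]] at .03 [[286.4 175.5]]
top [([264.3, 230.3], 117), ([108.2, 231.6], 98), ([358.1, 259.4], 375)]
scene [([284.7, 133.8], 450), ([286.9, 177.2], 109), ([379.0, 275.4], 224)]
```

View pics/crop10.png

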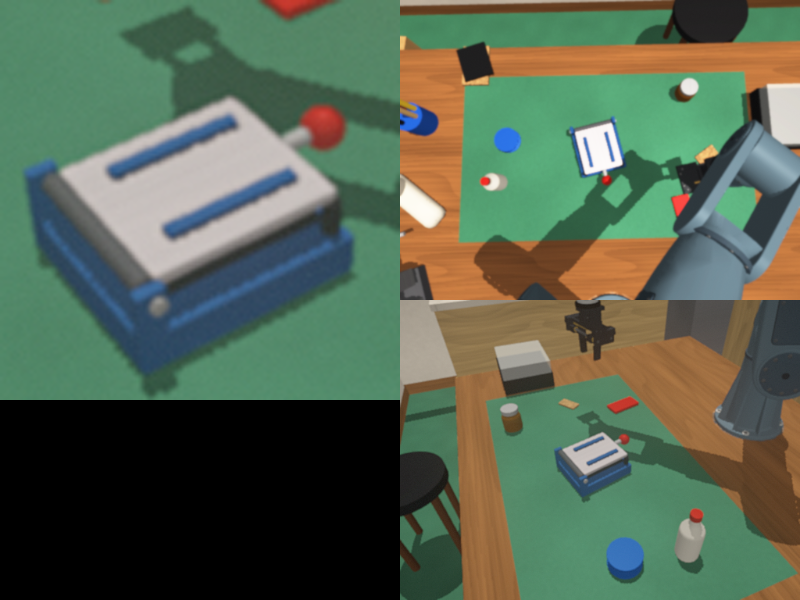

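The cover is closed and level. The knob is at (286.9,177.2) in the scene view and (264.3,230.3) from the top, against predictions of (286.4,177.3) and (264.3,230.2). The bottle, jar and spool stand upright in place, and the gripper is clear. Handing in.

```bash
python3 -c "
from station import env
print(env.finish_job())"
```

```text
the job is handed in; nothing more can be done
None
```

The cork plate is seated in the press bed, the cover is closed on its stop, and the job was handed in at about 32 s of the 64 s allowed. `finish_job` reports no verdict.

**Plate:**
- I took the larger cork plate and left the smaller cork one and the red one alone.
- I laid it between the guides, pushed it down level while still gripped, then pressed from above over each end with closed fingers.
- Both ends stopped at the same height, with the plate top at 52.0 mm under 10–23 N. A picture taken before the cover moved showed it between the guides at that height.

**Cover:**
- I held it by the knob all the way down, moving a few mm/s at the end, until it met the stop at 17.6 N. I eased off before letting go.
- Afterwards the knob was within 0.5 px of the predicted closed position in both cameras.
- The bottle, jar and spool stood upright where they were, and the gripper touched nothing.

**What disagreed:**
- **Fingertip height:** the fingertips turned out to be about 29 mm higher than the stated tool frame and reported position imply. My first grasp therefore closed above the plate without moving it. I re-measured from the pictures and light contact, and bench, bed and plate-top contacts then agreed to about 0.1 mm.
- **Knob grip:** the gripper read about 30.4 mm on the 32 mm knob, so the hold may have been slightly off-centre. It did not slip.

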